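# Take down the fridge loggers and start their read-out

## Task

Take every temperature logger off the hanging frame: slide it up along its keyhole until the stud is in the wide end, then draw it off. Stand each one fully down in a pocket of its own in the reading station and swing that pocket's hold-down lever shut over it. When all are locked in, press the start key; leave the other things on the counter where they are.

Things in the scene. Friction and masses are not known exactly. Their poses are not given: they have to be found in the camera images.
- frame: fixed aluminium hanging frame on the counter, 344 mm wide, 140 mm tall: two uprights joined by an upper rail (z 99 to 133 mm) and a lower rest rail (z 40 to 58 mm), open between. Origin on the counter, midway between the uprights, in the plane of the rails' front face; -x is the front (robot's side), y runs along the rails, z up. Only two low feet behind the rails
- station: free-standing (loose, 3 kg, rubber feet) off-white reading station: x -90 to +60 mm, y -155 to +165 mm, 55 mm tall; at its -x side a lower apron (x -90 to -55 mm, 38 mm high). Three pockets in a row along y, with a hold-down lever each. Origin below the middle pocket's centre, on the underside; z up. It may get knocked a few cm aside, with what stands in it
- stud1 (a point): centre of the root of the middle stud on the front of the frame's upper rail, 116 mm above the counter, axes as the frame's; two more studs at 95 mm to either side along y. A stud points to -x: shank 6 mm diameter and 6.5 mm long, then a head 14 mm diameter and 4 mm thick. Loggers 0, 1, 2 start hung on the studs from -y to +y, one stud empty where a logger is absent
- logger0: temperature logger (all alike; may be absent), 100 mm tall, 180 g: grey foot 30 mm (x) by 60 mm (y), 45 mm high; above it a white body 30 by 42 mm, centred, z 45 to 100 mm. Origin at the centre of its underside, z up, display on its -x face, flat back with a keyhole at x = +15 mm. Hung, its underside is 35 mm above the counter and its back 1 to 3 mm from the rails
- keyhole0 (a point): centre of the wide end of logger 0's keyhole, in its back face 57 mm above the origin, axes as the logger's. The wide end is 20 mm wide, z 45 to 68 mm over the origin; the 9 mm slot runs on up to 84 mm; wall 4 mm thick, hollow behind. Hung, the stud is at the slot's top. Raise the logger 20 to 29 mm (best 24) to bring the stud's head to the wide end, then draw it over 15 mm to its own -x
- logger1: temperature logger (all alike; may be absent), 100 mm tall, 180 g: grey foot 30 mm (x) by 60 mm (y), 45 mm high; above it a white body 30 by 42 mm, centred, z 45 to 100 mm. Origin at the centre of its underside, z up, display on its -x face, flat back with a keyhole at x = +15 mm. Hung, its underside is 35 mm above the counter and its back 1 to 3 mm from the rails
- keyhole1 (a point): centre of the wide end of logger 1's keyhole, in its back face 57 mm above the origin, axes as the logger's. The wide end is 20 mm wide, z 45 to 68 mm over the origin; the 9 mm slot runs on up to 84 mm; wall 4 mm thick, hollow behind. Hung, the stud is at the slot's top. Raise the logger 20 to 29 mm (best 24) to bring the stud's head to the wide end, then draw it over 15 mm to its own -x
- logger2: temperature logger (all alike; may be absent), 100 mm tall, 180 g: grey foot 30 mm (x) by 60 mm (y), 45 mm high; above it a white body 30 by 42 mm, centred, z 45 to 100 mm. Origin at the centre of its underside, z up, display on its -x face, flat back with a keyhole at x = +15 mm. Hung, its underside is 35 mm above the counter and its back 1 to 3 mm from the rails
- keyhole2 (a point): centre of the wide end of logger 2's keyhole, in its back face 57 mm above the origin, axes as the logger's. The wide end is 20 mm wide, z 45 to 68 mm over the origin; the 9 mm slot runs on up to 84 mm; wall 4 mm thick, hollow behind. Hung, the stud is at the slot's top. Raise the logger 20 to 29 mm (best 24) to bring the stud's head to the wide end, then draw it over 15 mm to its own -x
- bay0 (a point): centre of the floor of pocket 0 (station y = -110 mm, 10 mm above its underside), axes as the station's. The pocket is open at the top, 36 mm (x) by 66 mm (y), 45 mm deep; a seated logger stands upright in it, origin at this point, either face forward, its foot's shoulders level with the station's top, its white body standing 55 mm out
- lever0 (a joint): rad, pocket 0's hold-down lever: 0 shut (arm flat, to station -x), 1.5 open (arm up); stays where left, 1 N moves it. Hinge along y, 44 mm to +x of and 51 mm above point bay0; arm 8 mm thick, 66 mm long, 12 mm wide tab at its end, 42 mm to +y of the pocket's centre. A side bar 44 mm from the hinge lies over the foot's shoulder when shut; a logger not fully down blocks it
- bay1 (a point): centre of the floor of pocket 1 (station y = 0 mm, 10 mm above its underside), axes as the station's. The pocket is open at the top, 36 mm (x) by 66 mm (y), 45 mm deep; a seated logger stands upright in it, origin at this point, either face forward, its foot's shoulders level with the station's top, its white body standing 55 mm out
- lever1 (a joint): rad, pocket 1's hold-down lever: 0 shut (arm flat, to station -x), 1.5 open (arm up); stays where left, 1 N moves it. Hinge along y, 44 mm to +x of and 51 mm above point bay1; arm 8 mm thick, 66 mm long, 12 mm wide tab at its end, 42 mm to +y of the pocket's centre. A side bar 44 mm from the hinge lies over the foot's shoulder when shut; a logger not fully down blocks it
- bay2 (a point): centre of the floor of pocket 2 (station y = 110 mm, 10 mm above its underside), axes as the station's. The pocket is open at the top, 36 mm (x) by 66 mm (y), 45 mm deep; a seated logger stands upright in it, origin at this point, either face forward, its foot's shoulders level with the station's top, its white body standing 55 mm out
- lever2 (a joint): rad, pocket 2's hold-down lever: 0 shut (arm flat, to station -x), 1.5 open (arm up); stays where left, 1 N moves it. Hinge along y, 44 mm to +x of and 51 mm above point bay2; arm 8 mm thick, 66 mm long, 12 mm wide tab at its end, 42 mm to +y of the pocket's centre. A side bar 44 mm from the hinge lies over the foot's shoulder when shut; a logger not fully down blocks it
- start_key (a joint): travel of the station's start key in m: 0 up, 0.006 fully pressed (4 N), springs back; it counts from 0.004
- start_key_top (a point): centre of the top of the round grey start key (24 mm diameter, pressed straight down) on the station's front apron, at its -y end, 56 mm above the counter
- carton: bystander: cardboard carton 55 x 90 x 45 mm, origin under its centre
- vial0: bystander: small jar 32 mm diameter, 55 mm tall, origin under its centre
- vial1: bystander: small jar 32 mm diameter, 55 mm tall, origin under its centre
- sanitizer: bystander: bottle 64 mm diameter, 150 mm tall, origin under its centre
There are look-alikes about, which are no part of the job. Leave any black or purple look-alike of the logger0 alone.

How it is judged:
By the outcome, as a careful person would: the job done as asked, in the order asked, and still so for the second after the job is handed in, with the robot touching nothing.
Of logger0, logger1, logger2 only 2 to 3 are there at a start; the rules pass over those that are not, and their reading is None.
At some moment in a run one of station may be knocked a few centimetres aside while the robot is not near it.
Once in a run the grip may slacken for a moment while it holds something.
It also fails if it takes over 210 s, if anything falls off the work surface, if the arm or the gripper's body presses on something with over 40 N, if the wrist force passes 120 N, or if a joint passes its speed limit or range.

## Robot

A 6-joint arm with a two-finger parallel gripper is mounted at the origin on the work surface. World frame = base frame: x ahead of the robot, y to its left, z up, the work surface at z = 0. Lengths are in m, angles in rad, forces in N, time in s.
With the tool pointing down it reaches from about 0.4 to 0.825 m from the base axis. Payload 7 kg.
Tool frame: the origin (TCP) lies at the centre of the arm's flange, where the gripper is bolted on; the fingertips stand 178 mm ahead of it and the grasp point (between the pads) lies 159 mm ahead of it; z points along the fingers, y is the line along which they close (so a half turn about z gives the same grasp; the last joint's range is limited). The gripper opens to 88 mm and grips with 3 to 60 N. Pads are 19 mm wide; open, the fingers measure 130 mm over their backs; the gripper's body (78 mm by 193 mm) begins 47 mm behind the grasp point.
Start: joints at [1.497, 0.359, 0.012, 0, -1.224, -0.288], TCP at [0.239, 0.631, 0.405] pointing down, gripper open.
Joint ranges: [-3.07, 3.07], [-1.43, 2.12], [-1.02, 1.25], [-3.03, 1.67], [-3.05, -0], [-3.03, 3.03]. Speed limits (rad/s): [2.39, 2.39, 3.01, 3.14, 3.14, 3.14].

## Interface

Orientations are given as [roll, pitch, yaw] about the fixed x, y, z axes, in that order (R = Rz(yaw) Ry(pitch) Rx(roll)).
In Python, from bench import monitor, optics, ticket gives the robot as it stands.
- The arm moves only by the shell command python3 -m creep 'ROWS' [FORCE]. ROWS is JSON, a list of rows, each an object of numbers: "jaw": the finger opening in cm, from 0 to 8.76; "tx", "ty", "tz": the shift along the tool's x, y, z in cm; "ax", "ay", "az": the turn, a rotation vector about the tool's x, y, z in rad. A call has 1 to 10 rows; each row is the pose to reach, as a shift and turn from the pose commanded when the call began, along the tool's axes at that moment; what a row does not reach only later rows make up. A row lasts 1/10 s, in which the tool goes at most 50 mm and 8.59 degrees, less where a joint would pass 70% of its speed; a pose out of reach is approached as far as the arm can. A call with a gripper value outside its range is refused whole. The fingers move at their own pace and stop on an object; FORCE is the grip in N (left out, the last holds). Time passes only in rows, so rows that repeat a pose let the fingers close. It gives the time, the measured TCP pose, the force, the opening and the grip force at its end, in the units of the state.
- monitor.sense(): the state, without advancing time (a new reading comes with each control period).
- optics.grab_frame(name): name is "side" or "top" or "wrist"; returns the picture (384x512x3 uint8, red, green, blue); there is no depth.
- optics.get_calibration(name): a dict with "fx", "fy", "cx", "cy" (pixels), "rvec" (rotation vector, rad) and "tvec" (3), from world to camera coordinates, as OpenCV has them. Camera axes: x right, y down, z forward; pixel columns grow to the right and rows downward; lengths in m; the calibration is good to about 2 mm. The wrist camera is an equidistant fisheye: a pixel r from the principal point sees the ray r / f radians off the axis. A picture is of the moment at which its call begins: read the wrist's pose just before it. get_calibration takes no time and is no camera call; for the wrist camera it gives the pose at the moment of the call.
- ticket.hand_in(): hands the job in; it is judged then, once.
The state is a dict: "time_s": time; "joints": joint angles; "joint_velocities": joint speeds; "joint_torque": joint torques, N m; "eef_pos": TCP position; "tcp_rot": TCP orientation; "ft_force": force on the tool from outside, world axes, zero at the start; "wrist_torque": the same for the moment, N m; "opening": opening from 0.0 (shut) to 1.0 (fully open); "finger_force": force on a finger pad.
Only numpy, scipy, OpenCV 4.12 (cv2) and the standard library are available. Lean on these libraries where they do the work, as an engineer would, in place of code of your own. Each camera call takes 0.05 s, during which the arm holds its last target. There are 200 camera calls.

## Working session

There is one attempt and no reset: what is moved stays moved. The work goes in short steps, Python scripts to look and compute and a shell command to move; the robot and the scene stay as the last step left them, time stands still between calls to the robot, and variables do not carry over. Pictures are saved under pics/ and viewed, at most 14 in all, crops included, and the job is handed in when it is done.

```bash
ls; mkdir -p pics
python3 - <<'E'
from bench import monitor, optics, ticket
import cv2
print(monitor.sense())
for n in ("side","top","wrist"):
    print(n,optics.get_calibration(n))
    cv2.imwrite(f"pics/{n}0.png",optics.grab_frame(n)[:,:,::-1])
E
```

```text
pics
{'time_s': 0.0, 'joints': array([ 1.49710271e+00,  3.59368260e-01,  1.10488522e-02, -3.70983217e-04,
       -1.22412160e+00, -2.88128557e-01]), 'joint_velocities': array([-0.00011716, -0.00036263,  0.00024603,  0.00032507,  0.00105857,
        0.00162434]), 'joint_torque': array([-1.84541437e-03, -5.82711983e+01,  2.93053079e+01,  6.99680284e+00,
        6.86382395e-03, -1.73519720e-04]), 'eef_pos': array([0.23884492, 0.63110655, 0.40372639]), 'tcp_rot': array([ 3.13991666e+00, -1.33026803e-04, -3.61948395e-01]), 'ft_force': array([-0.01217737, -0.31134971,  0.38676599]), 'wrist_torque': array([-0.00284739,  0.04599267,  0.02593106]), 'finger_force': 0.0, 'opening': 1.002602435948822}
side {'fx': 497.43681179275075, 'fy': 497.43681179275075, 'cx': 252.0898306605508, 'cy': 193.02272593276874, 'rvec': array([ 0.47104269, -2.74244143,  1.17794156]), 'tvec': array([0.53720619, 0.2172075 , 1.23097099])}
top {'fx': 493.1153867044333, 'fy': 493.1153867044333, 'cx': 256.57545930670005, 'cy': 189.4859972484461, 'rvec': array([ 2.19616937, -2.19006281,  0.07171035]), 'tvec': array([0.00741682, 0.56464904, 1.33503569])}
wrist {'fx': 297.3186396354542, 'fy': 297.3186396354542, 'cx': 254.8791090841675, 'cy': 188.98039060370047, 'rvec': array([-1.67404426,  2.42341643,  0.37034668]), 'tvec': array([ 0.67447571, -0.03772185,  0.3917104 ])}
```

```bash
python3 -c "
import cv2,numpy as np
a=cv2.imread('pics/side0.png');b=cv2.imread('pics/top0.png')
cv2.imwrite('pics/side0b.png',cv2.resize(a,(800,600),interpolation=3));cv2.imwrite('pics/top0b.png',cv2.resize(b,(800,600),interpolation=3))"
```

```text
(no output)
```

View pics/side0b.png

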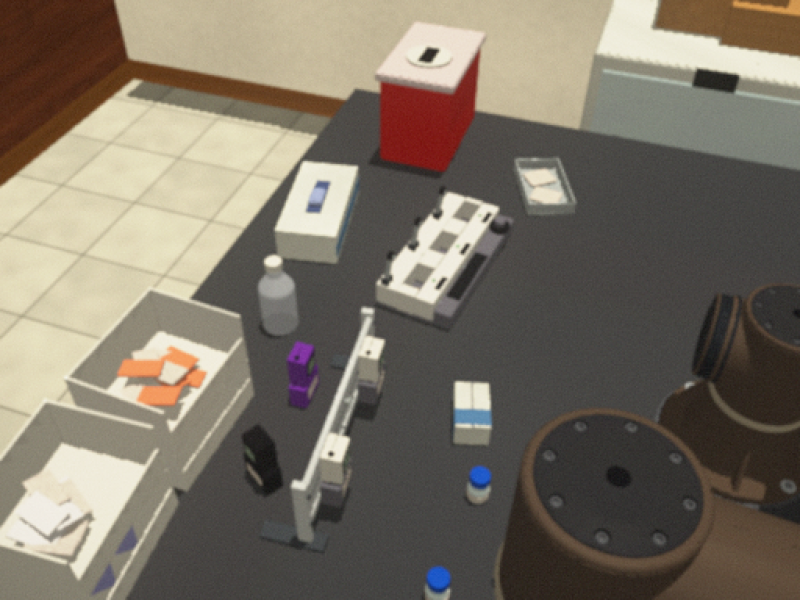

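View pics/top0b.png

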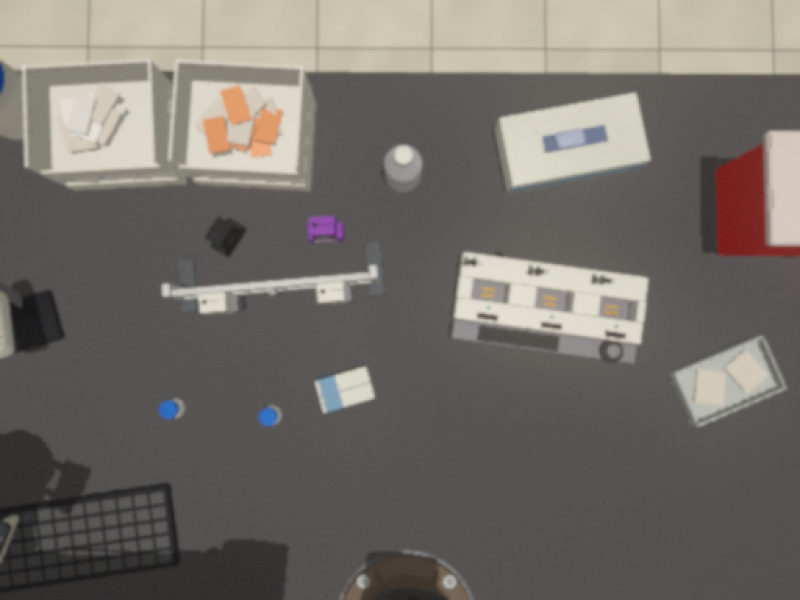

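Side and top views: two loggers hang on the frame, at top (212,302) (+y end, logger2) and (331,292) (-y end, logger0), and the middle stud is empty. The station is at right with all levers up and its key at (612,351). The purple and black look-alikes stand behind the frame.

```bash
cat > h.py <<'E'
import numpy as np, cv2
from scipy.spatial.transform import Rotation as Ro
from scipy.optimize import least_squares
from bench import monitor, optics
def cal(n):
    c=optics.get_calibration(n); R=Ro.from_rotvec(c['rvec']).as_matrix(); return dict(c,R=R,t=np.array(c['tvec']),n=n)
def proj(c,P):
    p=np.atleast_2d(P)@c['R'].T+c['t']
    if c['n']=='wrist':
        r=np.linalg.norm(p[:,:2],axis=1); k=np.arctan2(r,p[:,2])/np.maximum(r,1e-9)
        q=p[:,:2]*k[:,None]
    else: q=p[:,:2]/p[:,2:]
    return q*[c['fx'],c['fy']]+[c['cx'],c['cy']]
def ray(c,uv):
    q=(np.array(uv,float)-[c['cx'],c['cy']])/[c['fx'],c['fy']]
    if c['n']=='wrist':
        th=np.linalg.norm(q); d=np.r_[q*np.sin(th)/th,np.cos(th)]
    else: d=np.r_[q,1]
    return -c['R'].T@c['t'], c['R'].T@(d/np.linalg.norm(d))
def atz(c,uv,z):
    o,d=ray(c,uv); return o+d*(z-o[2])/d[2]
def tri(obs):  # [(cal,uv)..] -> point, rms miss in m
    A=np.zeros((3,3));b=np.zeros(3);L=[ray(c,u) for c,u in obs]
    for o,d in L: M=np.eye(3)-np.outer(d,d);A+=M;b+=M@o
    p=np.linalg.solve(A,b); return p,[float(np.linalg.norm((np.eye(3)-np.outer(d,d))@(p-o))) for o,d in L]
def move(grasp,yaw):
    """rows for grasp point (world) with tool down, tool-y along world dir yaw (mod pi)"""
    s=monitor.sense(); R=Ro.from_euler('xyz',s['tcp_rot']); 
    best=None
    for k in (-2,-1,0,1,2):
        T=Ro.from_euler('xyz',[np.pi,0,yaw+np.pi/2+k*np.pi]); v=(R.inv()*T).as_rotvec()   # tool y at angle yaw+k*pi
        if best is None or np.linalg.norm(v)<np.linalg.norm(best[0]): best=(v,T)
    v,T=best; tcp=np.array(grasp)+[0,0,.159]
    t=R.inv().apply(tcp-s['eef_pos'])*100
    print('t cm',t.round(2),'a rad',v.round(3),'grasp now',(s['eef_pos']+R.apply([0,0,.159])).round(4),'open',round(s['opening']*8.76,2))
def shot(n,name):
    c=cal(n); im=optics.grab_frame(n)[:,:,::-1].copy(); cv2.imwrite(f'pics/{name}.png',im); np.save(f'pics/{name}.npy',dict(c),allow_pickle=True); return c,im
E
python3 - <<'E'
from h import *
s,t=cal('side'),cal('top');k=1.5625
for nm,a,b in [('L2 top',(338,442),(212,302)),('L0 top',(371,348),(331,292)),('upr+',(300,489),(166,290)),('upr-',(368,313),(375,271)),
 ('key',(501,223),(612,351)),('st c +y+x',(380,288),(455,312)),('st -y',(498,210),(648,277)),('st bl',None,(462,253)),('st',None,(640,342))]:
    tp=np.array(b)/k
    if a: print(nm,*[x.round(4) if hasattr(x,'round') else np.round(x,4) for x in tri([(s,np.array(a)/k),(t,tp)])])
    print('   ',nm,atz(t,tp,.055 if 'st' in nm or 'key' in nm else .137).round(4))
c=cal('wrist');R=Ro.from_euler('xyz',monitor.sense()['tcp_rot'])
print('wristcam in tool',R.inv().apply(-c['R'].T@c['t']-monitor.sense()['eef_pos']),R.inv().apply(c['R'].T@[0,0,1]),R.inv().apply(c['R'].T@[1,0,0]))
E
```

```text
L2 top [0.5448 0.3098 0.1397] [0.0021 0.0021]
    L2 top [0.547  0.3111 0.137 ]
L0 top [0.5646 0.1222 0.128 ] [0.0005 0.0005]
    L0 top [0.5636 0.1213 0.137 ]
upr+ [0.5657 0.3872 0.128 ] [0.001 0.001]
    upr+ [0.566  0.3848 0.137 ]
upr- [0.5976 0.0512 0.1266] [0.0009 0.0009]
    upr- [0.5975 0.0512 0.137 ]
key [ 0.4681 -0.3523  0.0484] [0.0017 0.0017]
    key [ 0.4698 -0.35    0.055 ]
st c +y+x [ 0.5741 -0.067   0.085 ] [0.0422 0.0422]
    st c +y+x [ 0.5354 -0.0831  0.055 ]
st -y [ 0.5447 -0.4327  0.0155] [0.0553 0.0553]
    st -y [ 0.5963 -0.4135  0.055 ]
    st bl [ 0.6365 -0.0952  0.055 ]
    st [ 0.4852 -0.398   0.055 ]
wristcam in tool [ 8.11309175e-02 -5.39388909e-05  1.93724594e-02] [-2.99339840e-01 -5.31428271e-04  9.54146413e-01] [2.57799394e-04 9.99999763e-01 6.37845268e-04]
```

```bash
python3 -c "
from h import *
move([.52,.25,.25],.095)"
```

```text
t cm [39.79 25.69 -0.47] a rad [ 1.000e-03 -1.000e-03  1.114e+00] grasp now [0.2388 0.631  0.2449] open 8.74
```

```bash
sed -i 's#yaw+np.pi/2+k\*np.pi#yaw+k*np.pi#; s#tool-y along world dir yaw#tool-y along y of an object of this yaw#' h.py; python3 -m creep '[{"tx":4,"ty":2.6,"az":-0.05},{"tx":8,"ty":5.2,"az":-0.1},{"tx":12,"ty":7.8,"az":-0.15},{"tx":16,"ty":10.4,"az":-0.2},{"tx":20,"ty":13,"az":-0.25},{"tx":24,"ty":15.6,"az":-0.3},{"tx":28,"ty":18.2,"az":-0.35},{"tx":32,"ty":20.8,"az":-0.4},{"tx":36,"ty":23.4,"az":-0.457},{"tx":39.8,"ty":25.7,"az":-0.457}]' ; python3 -m creep '[{"az":0},{"az":0}]'; python3 -c "
from h import *
move([.52,.25,.25],.095)
c,im=shot('wrist','w1');cv2.imwrite('pics/w1b.png',cv2.resize(im,(800,600),interpolation=3))"
```

```text
t cm [39.79 25.69 -0.47] a rad [ 0.001  0.    -0.457] grasp now [0.2388 0.631  0.2449] open 8.74invalid input
invalid input
```

View pics/w1b.png

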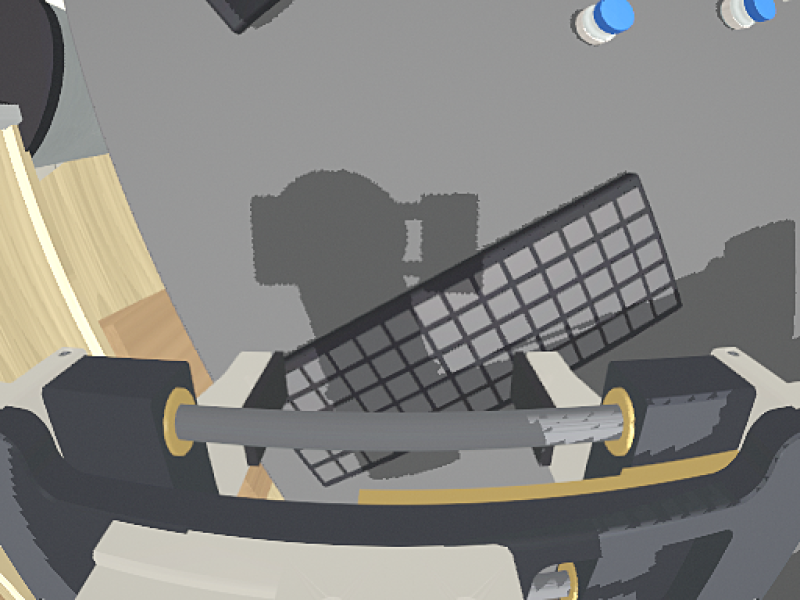

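The wrist view shows the arm still over the drying rack: it did not move because the input was refused, so rows may need every key.

```bash
python3 -m creep '[{"jaw":8.7,"tx":0,"ty":0,"tz":0,"ax":0,"ay":0,"az":0}]'
```

```text
time_s: 0.3
eef_pos: [0.2389, 0.6312, 0.4043]
tcp_rot: [3.141, -0.0, -0.362]
ft_force: [-0.5, 0.4, -0.5]
opening: 0.997
finger_force: 0.0
```

```bash
python3 -m creep '[{"jaw":8.7,"tx":20,"ty":13,"tz":0,"ax":0,"ay":0,"az":-0.25},{"jaw":8.7,"tx":20,"ty":13,"tz":0,"ax":0,"ay":0,"az":-0.25},{"jaw":8.7,"tx":20,"ty":13,"tz":0,"ax":0,"ay":0,"az":-0.25},{"jaw":8.7,"tx":20,"ty":13,"tz":0,"ax":0,"ay":0,"az":-0.25},{"jaw":8.7,"tx":40,"ty":26,"tz":0,"ax":0,"ay":0,"az":-0.457},{"jaw":8.7,"tx":40,"ty":26,"tz":0,"ax":0,"ay":0,"az":-0.457},{"jaw":8.7,"tx":40,"ty":26,"tz":0,"ax":0,"ay":0,"az":-0.457},{"jaw":8.7,"tx":40,"ty":26,"tz":0,"ax":0,"ay":0,"az":-0.457},{"jaw":8.7,"tx":40,"ty":26,"tz":0,"ax":0,"ay":0,"az":-0.457},{"jaw":8.7,"tx":40,"ty":26,"tz":0,"ax":0,"ay":0,"az":-0.457}]'; python3 -c "
from h import *
move([.52,.25,.25],.095)"
```

```text
time_s: 1.3
eef_pos: [0.5223, 0.2437, 0.4048]
tcp_rot: [3.141, -0.0, 0.093]
ft_force: [0.9, 0.3, 0.6]
opening: 0.993
finger_force: 0.0
t cm [-0.17 -0.65 -0.42] a rad [ 0.    -0.    -0.002] grasp now [0.5223 0.2437 0.2458] open 8.7
```

```bash
python3 -c "
from h import *
c,im=shot('wrist','w2');cv2.imwrite('pics/w2b.png',cv2.resize(im,(800,600),interpolation=3))
for n,P in [('L2',[.546,.310,.135]),('L0',[.564,.122,.135])]: print(n,(proj(c,P)*1.5625).round(0))"
```

```text
L2 [[285. 249.]]
L0 [[610. 251.]]
```

View pics/w2b.png

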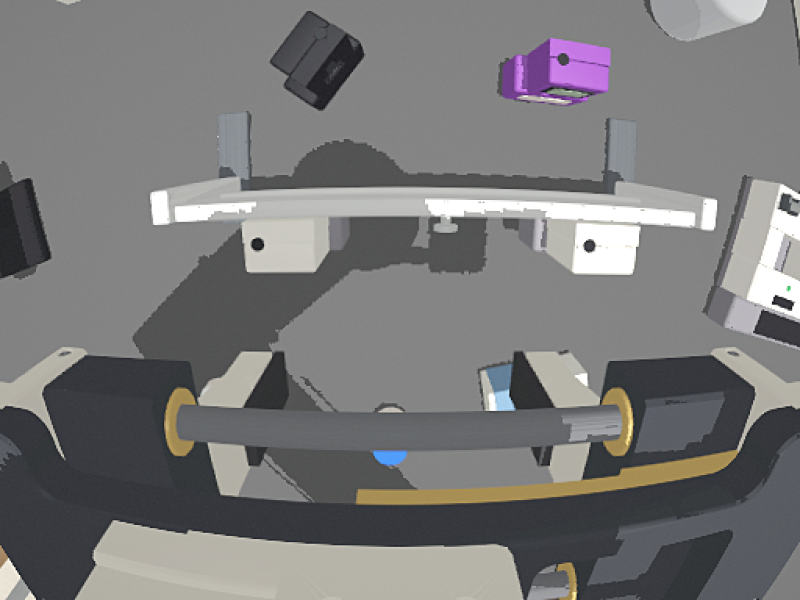

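The wrist view shows L2's top at about (273,248), L0's top at about (607,248), the empty middle stud at (445,225) and the uprights at (160,208) and (708,214). I'll zoom in on the logger tops.

```bash
python3 -c "
import cv2,numpy as np
im=cv2.imread('pics/w2.png')
a=im[130:185,148:218];b=im[130:185,343:413]
f=lambda x:cv2.resize(x,None,fx=5.6,fy=10/10*5.6,interpolation=0)
cv2.imwrite('pics/w2c.png',np.hstack([f(a),f(b)]))"
```

```text
(no output)
```

View pics/w2c.png

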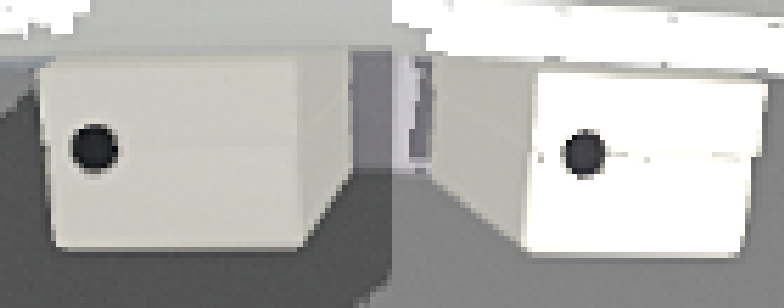

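```bash
python3 -c "
from h import *
c=np.load('pics/w2.npy',allow_pickle=True).item()
Q={'L2':([(40,62),(298,57),(302,247),(58,247)],148),'L0':([(145,75),(376,85),(350,255),(131,252)],343)}
B=np.array([[15,21],[15,-21],[-15,-21],[-15,21]])/1000
for n,(q,u0) in Q.items():
    uv=np.array(q)/5.6+[u0-.5,129.5]
    def f(p,z=None):
        z=p[3] if z is None else z
        R=np.array([[np.cos(p[2]),-np.sin(p[2])],[np.sin(p[2]),np.cos(p[2])]])
        return (proj(c,np.c_[B@R.T+p[:2],np.full(4,z)])-uv).ravel()
    for z in (None,.135):
        r=least_squares(f,[.55,.2,.1,.135],args=(z,),x_scale=[.01,.01,.1,.01]); print(n,r.x.round(4),np.abs(r.fun).max().round(2))
k=1.5625
for p in [(160,208),(708,214)]: print(atz(c,np.array(p)/k,.14).round(4))
print(atz(c,np.array((445,228))/k,.116))
"
```

```text
L2 [0.5473 0.3146 0.0881 0.132 ] 0.66
L2 [0.5479 0.3139 0.0883 0.135 ] 0.92
L0 [0.5647 0.1246 0.0925 0.1341] 0.84
L0 [0.5648 0.125  0.0925 0.135 ] 0.75
[0.5663 0.3865 0.14  ]
[0.5972 0.0577 0.14  ]
[0.56285619 0.22016838 0.116     ]
```

```bash
python3 -c "
from h import *
move([.5648,.1248,.114],.09)"
```

```text
t cm [ 3.03 12.04 13.18] a rad [ 0.001 -0.     0.002] grasp now [0.5235 0.2419 0.2457] open 8.68
```

```bash
python3 -m creep '[{"jaw":8.7,"tx":3,"ty":12,"tz":0,"ax":0,"ay":0,"az":0},{"jaw":8.7,"tx":3,"ty":12,"tz":0,"ax":0,"ay":0,"az":0},{"jaw":8.7,"tx":3,"ty":12,"tz":4,"ax":0,"ay":0,"az":0},{"jaw":8.7,"tx":3,"ty":12,"tz":7,"ax":0,"ay":0,"az":0},{"jaw":8.7,"tx":3,"ty":12,"tz":7,"ax":0,"ay":0,"az":0},{"jaw":8.7,"tx":3,"ty":12,"tz":7,"ax":0,"ay":0,"az":0}]'; python3 -c "
from h import *
move([.5648,.1248,.114],.09)
c,im=shot('wrist','w3');cv2.imwrite('pics/w3b.png',cv2.resize(im[100:340,100:420],(800,600),interpolation=3))
print(proj(c,[[.5648,.1248,.135]]))"
```

```text
time_s: 1.95
eef_pos: [0.5626, 0.1301, 0.3352]
tcp_rot: [3.141, 0.0, 0.096]
ft_force: [-0.3, 0.2, 0.4]
opening: 0.995
finger_force: 0.0
t cm [0.17 0.55 6.22] a rad [0.001 0.    0.006] grasp now [0.5625 0.13   0.1762] open 8.72
[[263.28656975 221.65221902]]
```

View pics/w3b.png

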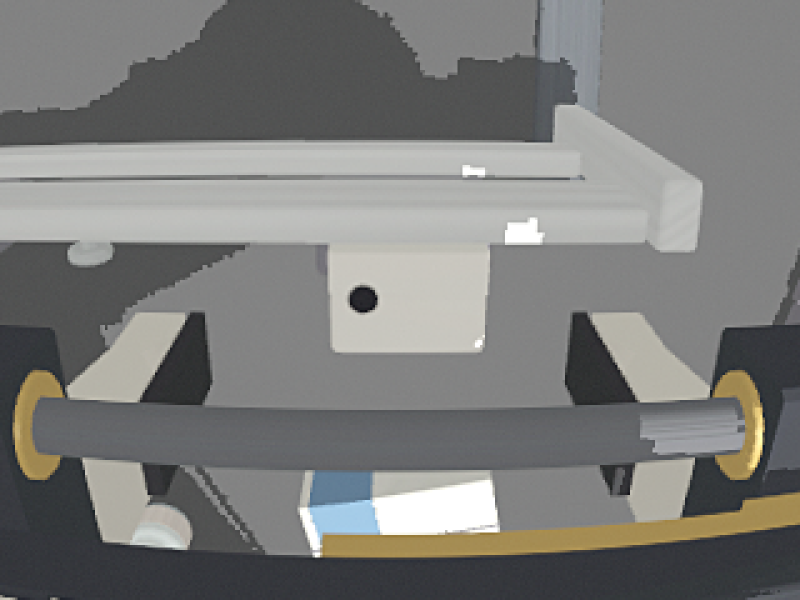

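The logger is centred between the fingers. Its top quad runs from (331,245) to (484,351) in the crop; I'll refit from that.

```bash
python3 -c "
from h import *
c=np.load('pics/w3.npy',allow_pickle=True).item()
uv=np.array([(329,246),(490,248),(484,351),(332,352)])/2.5+[99.7,99.7]
B=np.array([[15,21],[15,-21],[-15,-21],[-15,21]])/1000
for z in (None,.135):
    def f(p):
        R=np.array([[np.cos(p[2]),-np.sin(p[2])],[np.sin(p[2]),np.cos(p[2])]])
        return (proj(c,np.c_[B@R.T+p[:2],np.full(4,z or p[3])])-uv).ravel()
    r=least_squares(f,[.56,.12,.1,.135],x_scale=[.01,.01,.1,.01]); print(r.x.round(4),np.abs(r.fun).max().round(2))
move([.5655,.1248,.114],.09)"
```

```text
[0.5657 0.1249 0.0908 0.1345] 0.54
[0.5659 0.1249 0.0908 0.135 ] 0.49
t cm [0.2  0.6  6.32] a rad [-0.    -0.002  0.006] grasp now [0.5631 0.1306 0.1772] open 8.72
```

```bash
python3 -m creep '[{"jaw":8.7,"tx":0.2,"ty":0.6,"tz":0,"ax":0,"ay":0,"az":0},{"jaw":8.7,"tx":0.2,"ty":0.6,"tz":2,"ax":0,"ay":0,"az":0},{"jaw":8.7,"tx":0.2,"ty":0.6,"tz":4,"ax":0,"ay":0,"az":0},{"jaw":8.7,"tx":0.2,"ty":0.6,"tz":6,"ax":0,"ay":0,"az":0},{"jaw":8.7,"tx":0.2,"ty":0.6,"tz":6.3,"ax":0,"ay":0,"az":0},{"jaw":8.7,"tx":0.2,"ty":0.6,"tz":6.3,"ax":0,"ay":0,"az":0}]'; python3 -c "
from h import *
move([.5655,.1248,.114],.09)"
```

```text
time_s: 2.6
eef_pos: [0.5652, 0.1244, 0.2725]
tcp_rot: [3.142, -0.001, 0.096]
ft_force: [0.4, 0.1, 0.1]
opening: 0.992
finger_force: 0.0
t cm [ 0.04 -0.03 -0.05] a rad [ 0.    -0.001  0.006] grasp now [0.5653 0.1244 0.1135] open 8.69
```

```bash
python3 -m creep '[{"jaw":4.6,"tx":0,"ty":0,"tz":0,"ax":0,"ay":0,"az":0.006},{"jaw":4.0,"tx":0,"ty":0,"tz":0,"ax":0,"ay":0,"az":0.006},{"jaw":3.8,"tx":0,"ty":0,"tz":0,"ax":0,"ay":0,"az":0.006},{"jaw":3.8,"tx":0,"ty":0,"tz":0,"ax":0,"ay":0,"az":0.006},{"jaw":3.8,"tx":0,"ty":0,"tz":0,"ax":0,"ay":0,"az":0.006},{"jaw":3.8,"tx":0,"ty":0,"tz":0,"ax":0,"ay":0,"az":0.006},{"jaw":3.8,"tx":0,"ty":0,"tz":0,"ax":0,"ay":0,"az":0.006}]' 25
```

```text
time_s: 3.3
eef_pos: [0.5649, 0.1241, 0.2717]
tcp_rot: [3.142, -0.0, 0.089]
ft_force: [-0.2, 0.4, -0.2]
opening: 0.48
finger_force: 25.0
```

```bash
python3 -m creep '[{"jaw":3.6,"tx":0,"ty":0,"tz":-0.8,"ax":0,"ay":0,"az":0},{"jaw":3.6,"tx":0,"ty":0,"tz":-1.6,"ax":0,"ay":0,"az":0},{"jaw":3.6,"tx":0,"ty":0,"tz":-2.4,"ax":0,"ay":0,"az":0},{"jaw":3.6,"tx":0,"ty":0,"tz":-2.4,"ax":0,"ay":0,"az":0},{"jaw":3.6,"tx":0,"ty":0,"tz":-2.4,"ax":0,"ay":0,"az":0}]'; python3 -c "
from h import *
move([.5655,.1248,.114],.09)"
```

```text
time_s: 3.8
eef_pos: [0.5649, 0.1242, 0.2961]
tcp_rot: [-3.141, -0.001, 0.089]
ft_force: [0.3, -0.4, -0.8]
opening: 0.478
finger_force: 25.0
t cm [ 0.07 -0.06  2.31] a rad [-0.001 -0.001 -0.001] grasp now [0.565  0.1243 0.1371] open 4.19
```

```bash
python3 -m creep '[{"jaw":3.6,"tx":-0.6,"ty":0,"tz":0,"ax":0,"ay":0,"az":0},{"jaw":3.6,"tx":-1.2,"ty":0,"tz":0,"ax":0,"ay":0,"az":0},{"jaw":3.6,"tx":-1.8,"ty":0,"tz":0,"ax":0,"ay":0,"az":0},{"jaw":3.6,"tx":-1.8,"ty":0,"tz":0,"ax":0,"ay":0,"az":0}]'; python3 -m creep '[{"jaw":3.6,"tx":-1.5,"ty":0,"tz":0,"ax":0,"ay":0,"az":0},{"jaw":3.6,"tx":-4,"ty":0,"tz":0,"ax":0,"ay":0,"az":0},{"jaw":3.6,"tx":-6,"ty":0,"tz":-3,"ax":0,"ay":0,"az":0},{"jaw":3.6,"tx":-6,"ty":0,"tz":-8,"ax":0,"ay":0,"az":0},{"jaw":3.6,"tx":-6,"ty":0,"tz":-8,"ax":0,"ay":0,"az":0}]';python3 -c "
from h import *
c,im=shot('wrist','w4');cv2.imwrite('pics/w4b.png',im)"
```

```text
time_s: 4.2
eef_pos: [0.546, 0.1224, 0.2956]
tcp_rot: [3.142, 0.0, 0.089]
ft_force: [-0.5, -0.3, -2.0]
opening: 0.481
finger_force: 25.0
time_s: 4.7
eef_pos: [0.4884, 0.1179, 0.3824]
tcp_rot: [-3.138, -0.011, 0.091]
ft_force: [0.7, 1.0, -2.1]
opening: 0.48
finger_force: 25.0
```

View pics/w4b.png

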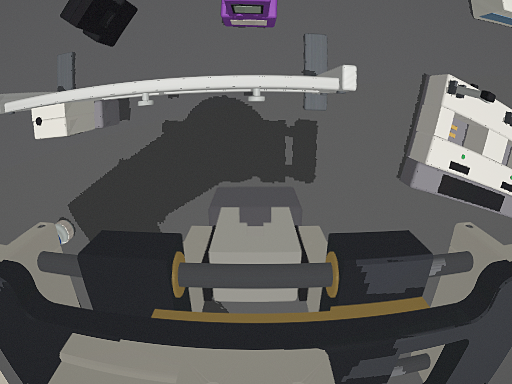

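The logger is off the stud, held upright, and both studs to its right are now free. Next I'll move to the station for a look.

```bash
python3 -m creep '[{"jaw":3.6,"tx":-1.2,"ty":27,"tz":0,"ax":0,"ay":0,"az":0.23},{"jaw":3.6,"tx":-1.2,"ty":27,"tz":0,"ax":0,"ay":0,"az":0.23},{"jaw":3.6,"tx":-1.2,"ty":27,"tz":0,"ax":0,"ay":0,"az":0.23},{"jaw":3.6,"tx":-1.2,"ty":27,"tz":0,"ax":0,"ay":0,"az":0.23},{"jaw":3.6,"tx":-1.2,"ty":27,"tz":0,"ax":0,"ay":0,"az":0.23},{"jaw":3.6,"tx":-1.2,"ty":27,"tz":0,"ax":0,"ay":0,"az":0.23},{"jaw":3.6,"tx":-1.2,"ty":27,"tz":0,"ax":0,"ay":0,"az":0.23},{"jaw":3.6,"tx":-1.2,"ty":27,"tz":0,"ax":0,"ay":0,"az":0.23}]';python3 -c "
from h import *
c,im=shot('wrist','w5');cv2.imwrite('pics/w5b.png',cv2.resize(im,(800,600),interpolation=3))"
```

```text
time_s: 5.55
eef_pos: [0.499, -0.1533, 0.3747]
tcp_rot: [3.142, 0.002, -0.143]
ft_force: [-0.6, -0.2, -1.2]
opening: 0.479
finger_force: 25.0
```

View pics/w5b.png

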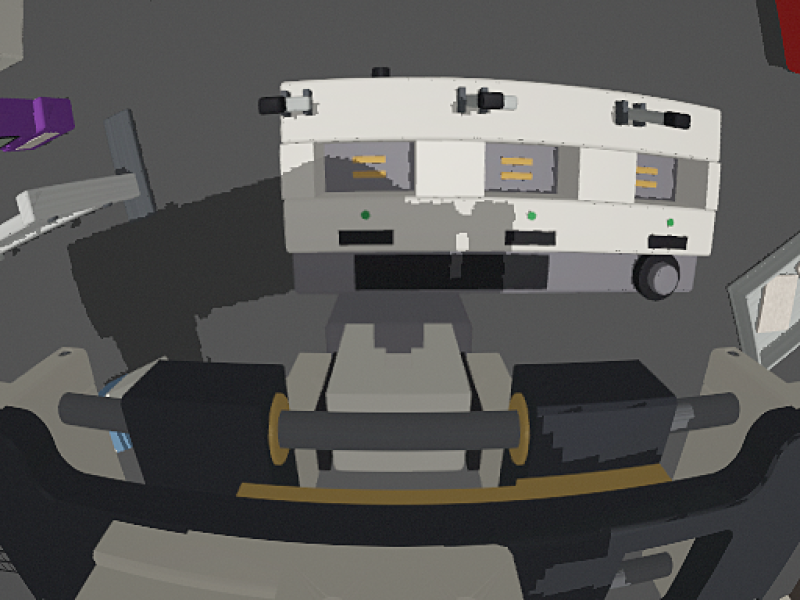

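The whole station is visible with its three levers up: pocket mouths bay2 (314-414,140-198), bay1 (484-580,140-200) and bay0 (635-706,155-207), key at (662,277).

```bash
cat > st.py <<'E'
from h import *
M={'tl':(60,165),'tr':(60,-155),'br':(-55,-155),'bl':(-55,165)}
for i,y in enumerate((-110,0,110)):
    for a,sx in (('u',18),('d',-18)):
        M[f'{i}{a}l']=(sx,y+33); M[f'{i}{a}r']=(sx,y-33)
def fit(c,obs,k,guess=(.57,-.25,-.14),z=.055):
    K=list(obs); P=np.array([M[q] for q in K])/1000; uv=np.array([obs[q] for q in K])/k
    def f(p,zz=z):
        R=np.array([[np.cos(p[2]),-np.sin(p[2])],[np.sin(p[2]),np.cos(p[2])]])
        return (proj(c,np.c_[P@R.T+p[:2],np.full(len(P),zz if len(p)<4 else p[3])])-uv).ravel()
    r=least_squares(f,guess,x_scale=[.01,.01,.1],loss='soft_l1'); r4=least_squares(f,list(guess)+[z],x_scale=[.01,.01,.1,.01],loss='soft_l1')
    e=f(r.x).reshape(-1,2)
    print('pose',r.x.round(4),'free z',r4.x.round(4)); print({q:e[i].round(1).tolist() for i,q in enumerate(K)})
    return r.x
def w(p,v):  # station point (mm) -> world
    return np.array([p[0]+(v[0]*np.cos(p[2])-v[1]*np.sin(p[2]))/1000,p[1]+(v[0]*np.sin(p[2])+v[1]*np.cos(p[2]))/1000,v[2]/1000])
E
python3 -c "
from st import *
c=np.load('pics/w5.npy',allow_pickle=True).item()
p=fit(c,{'tl':(281,83),'tr':(720,110),'br':(711,256),'bl':(287,249),'2ul':(314,142),'2ur':(414,139),'2dl':(314,196),'2dr':(411,200),'1ul':(484,140),'1ur':(580,143),'1dl':(484,200),'1dr':(578,201),'0ul':(636,153),'0ur':(706,160),'0dl':(633,205),'0dr':(702,208)},1.5625)
for i in (0,2): print(w(p,(0,(i-1)*110,10)))
print('key?',w(p,(-72,-130,56)), atz(c,(662/1.5625,277/1.5625),.056))
move(w(p,(0,110,175)),p[2])"
```

```text
pose [ 0.558  -0.2506 -0.137 ] free z [ 0.5579 -0.251  -0.1374  0.0531]
{'tl': [-1.5, -1.3], 'tr': [1.0, -0.5], 'br': [-0.3, 0.4], 'bl': [-1.5, 2.5], '2ul': [-0.9, 0.1], '2ur': [1.1, 0.6], '2dl': [0.1, 0.7], '2dr': [3.0, -2.9], '1ul': [0.1, 0.8], '1ur': [-0.3, 2.4], '1dl': [-0.5, -2.4], '1dr': [-0.4, -0.9], '0ul': [-0.0, -0.5], '0ur': [1.4, 1.0], '0dl': [0.0, -1.3], '0dr': [1.7, 0.5]}
[ 0.54295992 -0.35957716  0.01      ]
[ 0.57300237 -0.14163806  0.01      ]
key? [ 0.46890327 -0.36955773  0.056     ] [ 0.47211445 -0.34861324  0.056     ]
t cm [ 7.17 -2.14  4.08] a rad [-0.     0.001 -0.004] grasp now [ 0.4989 -0.1527  0.2159] open 4.17
```

```bash
python3 -m creep '[{"jaw":3.6,"tx":7.1,"ty":-2.1,"tz":0,"ax":0,"ay":0,"az":0},{"jaw":3.6,"tx":7.1,"ty":-2.1,"tz":2,"ax":0,"ay":0,"az":0},{"jaw":3.6,"tx":7.1,"ty":-2.1,"tz":4.1,"ax":0,"ay":0,"az":0},{"jaw":3.6,"tx":7.1,"ty":-2.1,"tz":4.1,"ax":0,"ay":0,"az":0},{"jaw":3.6,"tx":7.1,"ty":-2.1,"tz":4.1,"ax":0,"ay":0,"az":0}]';python3 -c "
from st import *
c,im=shot('wrist','w6');cv2.imwrite('pics/w6b.png',cv2.resize(im,(800,600),interpolation=3))
p=[.558,-.2506,-.137]
move(w(p,(0,110,175)),p[2])
print({q:(proj(c,w(p,v+(55,)))[0]*1.5625).round(0).tolist() for q,v in M.items()})"
```

```text
time_s: 6.1
eef_pos: [0.5724, -0.1411, 0.3347]
tcp_rot: [3.141, 0.001, -0.139]
ft_force: [0.7, 1.5, -0.7]
opening: 0.478
finger_force: 25.0
t cm [0.05 0.02 0.16] a rad [ 0.    -0.001 -0.002] grasp now [ 0.5726 -0.1414  0.1766] open 4.19
{'tl': [302.0, 192.0], 'tr': [770.0, 212.0], 'br': [742.0, 361.0], 'bl': [313.0, 376.0], '0ul': [683.0, 267.0], '0ur': [751.0, 269.0], '0dl': [674.0, 318.0], '0dr': [742.0, 316.0], '1ul': [529.0, 264.0], '1ur': [627.0, 265.0], '1dl': [525.0, 321.0], '1dr': [620.0, 319.0], '2ul': [342.0, 263.0], '2ur': [456.0, 263.0], '2dl': [344.0, 322.0], '2dr': [454.0, 321.0]}
```

View pics/w6b.png

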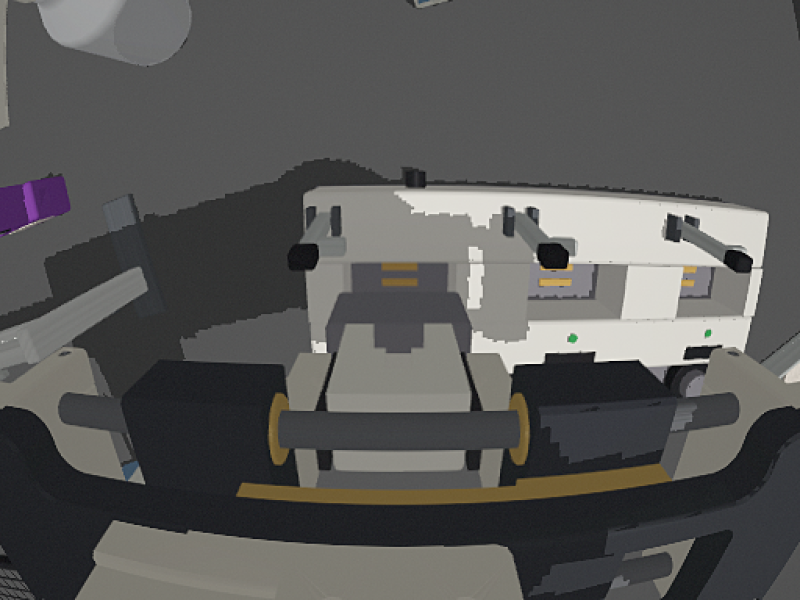

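Predicted edges match the picture to about 1 px (1dr (620,319), tl (303,192)), so the station has not moved. Lowering now.

```bash
python3 -m creep '[{"jaw":3.6,"tx":0,"ty":0,"tz":1.5,"ax":0,"ay":0,"az":0},{"jaw":3.6,"tx":0,"ty":0,"tz":3,"ax":0,"ay":0,"az":0},{"jaw":3.6,"tx":0,"ty":0,"tz":4,"ax":0,"ay":0,"az":0},{"jaw":3.6,"tx":0,"ty":0,"tz":4.7,"ax":0,"ay":0,"az":0},{"jaw":3.6,"tx":0,"ty":0,"tz":5.4,"ax":0,"ay":0,"az":0},{"jaw":3.6,"tx":0,"ty":0,"tz":5.4,"ax":0,"ay":0,"az":0}]';python3 -c "
from h import *
move([.573,-.1416,.089],-.137); print(monitor.sense()['wrist_torque'])"
```

```text
time_s: 6.75
eef_pos: [0.5723, -0.142, 0.2802]
tcp_rot: [3.141, 0.001, -0.141]
ft_force: [-0.3, -0.4, -1.5]
opening: 0.481
finger_force: 25.0
t cm [ 0.07 -0.05  3.22] a rad [ 0.     0.001 -0.004] grasp now [ 0.5722 -0.142   0.1212] open 4.21
[ 0.00816844  0.01766423 -0.01740211]
```

```bash
python3 -m creep '[{"jaw":3.6,"tx":0,"ty":0,"tz":0.8,"ax":0,"ay":0,"az":0},{"jaw":3.6,"tx":0,"ty":0,"tz":1.6,"ax":0,"ay":0,"az":0},{"jaw":3.6,"tx":0,"ty":0,"tz":2.3,"ax":0,"ay":0,"az":0},{"jaw":3.6,"tx":0,"ty":0,"tz":2.8,"ax":0,"ay":0,"az":0},{"jaw":3.6,"tx":0,"ty":0,"tz":3.1,"ax":0,"ay":0,"az":0},{"jaw":3.6,"tx":0,"ty":0,"tz":3.1,"ax":0,"ay":0,"az":0}]';python3 -c "
from h import *
move([.573,-.1416,.089],-.137); print(monitor.sense()['wrist_torque'])"
```

```text
time_s: 7.35
eef_pos: [0.5724, -0.142, 0.2491]
tcp_rot: [3.141, 0.001, -0.141]
ft_force: [-0.2, -0.5, -1.3]
opening: 0.477
finger_force: 25.0
t cm [ 0.06 -0.05  0.11] a rad [ 0.     0.001 -0.004] grasp now [ 0.5722 -0.142   0.0901] open 4.18
[-0.05844664  0.0217521  -0.02646881]
```

Keep going down in 1 mm steps until contact shows in the force reading.

```bash
python3 -m creep '[{"jaw":3.6,"tx":0,"ty":0,"tz":0.1,"ax":0,"ay":0,"az":0},{"jaw":3.6,"tx":0,"ty":0,"tz":0.1,"ax":0,"ay":0,"az":0}]';python3 -m creep '[{"jaw":3.6,"tx":0,"ty":0,"tz":0.1,"ax":0,"ay":0,"az":0},{"jaw":3.6,"tx":0,"ty":0,"tz":0.1,"ax":0,"ay":0,"az":0}]'
```

```text
time_s: 7.55
eef_pos: [0.5726, -0.142, 0.2489]
tcp_rot: [-3.142, -0.0, -0.141]
ft_force: [0.6, -0.2, -1.4]
opening: 0.482
finger_force: 25.0
time_s: 7.75
eef_pos: [0.5725, -0.142, 0.2477]
tcp_rot: [-3.142, -0.0, -0.141]
ft_force: [-0.0, -0.0, -1.8]
opening: 0.477
finger_force: 25.0
```

```bash
python3 -m creep '[{"jaw":3.6,"tx":0,"ty":0,"tz":0.1,"ax":0,"ay":0,"az":0},{"jaw":3.6,"tx":0,"ty":0,"tz":0.1,"ax":0,"ay":0,"az":0}]';python3 -m creep '[{"jaw":3.6,"tx":0,"ty":0,"tz":0.1,"ax":0,"ay":0,"az":0},{"jaw":3.6,"tx":0,"ty":0,"tz":0.1,"ax":0,"ay":0,"az":0}]'
```

```text
time_s: 7.95
eef_pos: [0.5726, -0.142, 0.2472]
tcp_rot: [3.141, -0.001, -0.141]
ft_force: [-0.6, 0.6, 3.1]
opening: 0.478
finger_force: 25.0
time_s: 8.15
eef_pos: [0.5729, -0.142, 0.247]
tcp_rot: [3.141, -0.002, -0.14]
ft_force: [-1.7, 1.3, 8.7]
opening: 0.475
finger_force: 25.0
```

```bash
python3 -m creep '[{"jaw":6,"tx":0,"ty":0,"tz":0,"ax":0,"ay":0,"az":0},{"jaw":6,"tx":0,"ty":0,"tz":0,"ax":0,"ay":0,"az":0},{"jaw":6,"tx":0,"ty":0,"tz":0,"ax":0,"ay":0,"az":0},{"jaw":6,"tx":0,"ty":0,"tz":-3,"ax":0,"ay":0,"az":0},{"jaw":6,"tx":0,"ty":0,"tz":-7,"ax":0,"ay":0,"az":0},{"jaw":6,"tx":-2,"ty":0,"tz":-11,"ax":0,"ay":0,"az":0},{"jaw":6,"tx":-6,"ty":0,"tz":-12,"ax":0,"ay":0,"az":0},{"jaw":6,"tx":-6,"ty":0,"tz":-12,"ax":0,"ay":0,"az":0},{"jaw":6,"tx":-6,"ty":0,"tz":-12,"ax":0,"ay":0,"az":0}]';python3 -c "
from st import *
c,im=shot('wrist','w7');cv2.imwrite('pics/w7b.png',cv2.resize(im[0:330],(800,516),interpolation=3))
p=[.558,-.2506,-.137]
print({q:(proj(c,w(p,v+(55,)))[0]*1.5625).round(0).tolist() for q,v in M.items()})"
```

```text
time_s: 9.05
eef_pos: [0.5124, -0.1335, 0.3665]
tcp_rot: [-3.141, -0.002, -0.141]
ft_force: [0.6, 0.1, 0.4]
opening: 0.685
finger_force: 0.0
{'tl': [310.0, 94.0], 'tr': [748.0, 129.0], 'br': [734.0, 275.0], 'bl': [315.0, 272.0], '0ul': [666.0, 173.0], '0ur': [734.0, 181.0], '0dl': [662.0, 223.0], '0dr': [730.0, 228.0], '1ul': [520.0, 161.0], '1ur': [613.0, 167.0], '1dl': [518.0, 216.0], '1dr': [609.0, 220.0], '2ul': [345.0, 159.0], '2ur': [451.0, 159.0], '2dl': [346.0, 216.0], '2dr': [450.0, 215.0]}
```

View pics/w7b.png

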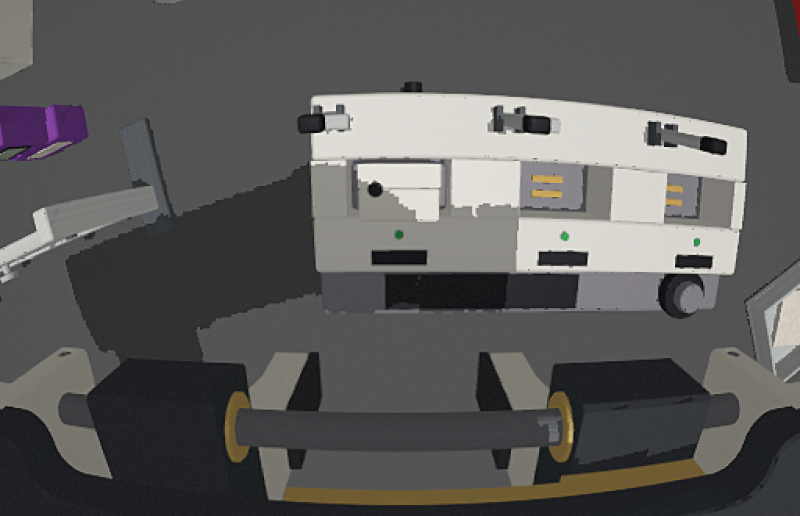

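The logger is seated in bay2 and the station has not moved. Next is lever2, pushed with closed fingers at station y=160 to stay clear of the logger body.

```bash
python3 -c "
from st import *
p=[.558,-.2506,-.137]
for v in [(75,160,200),(75,160,124),(15,160,124),(0,160,95),(-8,160,84)]: move(w(p,v),p[2])"
```

```text
t cm [13.54 -5.07  0.7 ] a rad [-0.    -0.001 -0.004] grasp now [ 0.5131 -0.1335  0.2069] open 6.02
t cm [13.53 -5.06  8.3 ] a rad [-0.    -0.001 -0.004] grasp now [ 0.5131 -0.1335  0.2069] open 6.02
t cm [ 7.53 -5.04  8.29] a rad [-0.    -0.001 -0.004] grasp now [ 0.5131 -0.1335  0.2069] open 6.02
t cm [ 6.03 -5.04 11.19] a rad [-0.    -0.001 -0.004] grasp now [ 0.5131 -0.1335  0.2069] open 6.02
t cm [ 5.23 -5.03 12.29] a rad [-0.    -0.001 -0.004] grasp now [ 0.5131 -0.1335  0.2069] open 6.02
```

```bash
python3 -m creep '[{"jaw":0,"tx":5,"ty":-2,"tz":0,"ax":0,"ay":0,"az":0},{"jaw":0,"tx":9,"ty":-4,"tz":0,"ax":0,"ay":0,"az":0},{"jaw":0,"tx":13.5,"ty":-5,"tz":0,"ax":0,"ay":0,"az":0},{"jaw":0,"tx":13.5,"ty":-5,"tz":0.6,"ax":0,"ay":0,"az":0},{"jaw":0,"tx":13.5,"ty":-5,"tz":0.6,"ax":0,"ay":0,"az":0},{"jaw":0,"tx":13.5,"ty":-5,"tz":4.5,"ax":0,"ay":0,"az":0},{"jaw":0,"tx":13.5,"ty":-5,"tz":8.3,"ax":0,"ay":0,"az":0},{"jaw":0,"tx":13.5,"ty":-5,"tz":8.3,"ax":0,"ay":0,"az":0},{"jaw":0,"tx":13.5,"ty":-5,"tz":8.3,"ax":0,"ay":0,"az":0}]'; python3 -c "
from st import *
p=[.558,-.2506,-.137]
for v in [(75,160,124),(15,160,124),(0,160,95),(-8,160,84)]: move(w(p,v),p[2])"
```

```text
time_s: 10.0
eef_pos: [0.6536, -0.1033, 0.283]
tcp_rot: [3.141, 0.001, -0.141]
ft_force: [0.3, -0.7, 1.4]
opening: 0.009
finger_force: 0.0
t cm [ 0.04 -0.1  -0.  ] a rad [ 0.001  0.001 -0.004] grasp now [ 0.6534 -0.1034  0.124 ] open 0.08
t cm [-5.96 -0.08  0.01] a rad [ 0.001  0.001 -0.004] grasp now [ 0.6534 -0.1034  0.124 ] open 0.08
t cm [-7.46 -0.08  2.91] a rad [ 0.001  0.001 -0.004] grasp now [ 0.6534 -0.1034  0.124 ] open 0.08
t cm [-8.26 -0.08  4.01] a rad [ 0.001  0.001 -0.004] grasp now [ 0.6534 -0.1034  0.124 ] open 0.08
```

```bash
python3 -m creep '[{"jaw":0,"tx":-2,"ty":-0.1,"tz":0,"ax":0,"ay":0,"az":0},{"jaw":0,"tx":-4,"ty":-0.1,"tz":0,"ax":0,"ay":0,"az":0},{"jaw":0,"tx":-6,"ty":-0.1,"tz":0,"ax":0,"ay":0,"az":0},{"jaw":0,"tx":-7,"ty":-0.1,"tz":1.4,"ax":0,"ay":0,"az":0},{"jaw":0,"tx":-7.6,"ty":-0.1,"tz":2.6,"ax":0,"ay":0,"az":0},{"jaw":0,"tx":-8,"ty":-0.1,"tz":3.5,"ax":0,"ay":0,"az":0},{"jaw":0,"tx":-8,"ty":-0.1,"tz":3.9,"ax":0,"ay":0,"az":0},{"jaw":0,"tx":-8,"ty":-0.1,"tz":3.9,"ax":0,"ay":0,"az":0}]'
```

```text
time_s: 10.8
eef_pos: [0.5752, -0.0908, 0.2444]
tcp_rot: [3.142, -0.001, -0.141]
ft_force: [0.3, 0.6, 0.1]
opening: 0.006
finger_force: 0.2
```

```bash
python3 -m creep '[{"jaw":0,"tx":0,"ty":0,"tz":0.15,"ax":0,"ay":0,"az":0},{"jaw":0,"tx":0,"ty":0,"tz":0.15,"ax":0,"ay":0,"az":0}]'
```

```text
time_s: 11.0
eef_pos: [0.5754, -0.0909, 0.2435]
tcp_rot: [3.141, -0.001, -0.14]
ft_force: [-2.6, 1.8, 9.3]
opening: 0.001
finger_force: 4.5
```

```bash
python3 -m creep '[{"jaw":0,"tx":0,"ty":0,"tz":-4,"ax":0,"ay":0,"az":0},{"jaw":0,"tx":0,"ty":0,"tz":-8,"ax":0,"ay":0,"az":0},{"jaw":8.7,"tx":-4,"ty":0,"tz":-12,"ax":0,"ay":0,"az":0},{"jaw":8.7,"tx":-6,"ty":-2,"tz":-14,"ax":0,"ay":0,"az":0},{"jaw":8.7,"tx":-6,"ty":-2,"tz":-14,"ax":0,"ay":0,"az":0}]';python3 -c "
from st import *
c,im=shot('wrist','w8');cv2.imwrite('pics/w8b.png',im[20:240,150:512])
move([.5483,.3136,.18],.09)"
```

```text
time_s: 11.5
eef_pos: [0.5171, -0.0617, 0.387]
tcp_rot: [-3.139, -0.007, -0.14]
ft_force: [1.8, -0.2, -0.2]
opening: 0.216
finger_force: 0.0
t cm [ -2.22 -37.62   4.66] a rad [-0.001 -0.005 -0.229] grasp now [ 0.5186 -0.0619  0.2261] open 2.26
```

View pics/w8b.png

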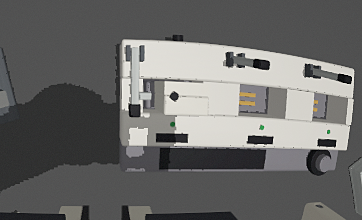

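Lever2 is flat, its side bar over the shoulder. Now for L2, whose position is consistent from both estimates.

```bash
python3 -m creep '[{"jaw":8.7,"tx":-2.2,"ty":-37.6,"tz":0,"ax":0,"ay":0,"az":-0.229},{"jaw":8.7,"tx":-2.2,"ty":-37.6,"tz":0,"ax":0,"ay":0,"az":-0.229},{"jaw":8.7,"tx":-2.2,"ty":-37.6,"tz":0,"ax":0,"ay":0,"az":-0.229},{"jaw":8.7,"tx":-2.2,"ty":-37.6,"tz":0,"ax":0,"ay":0,"az":-0.229},{"jaw":8.7,"tx":-2.2,"ty":-37.6,"tz":0,"ax":0,"ay":0,"az":-0.229},{"jaw":8.7,"tx":-2.2,"ty":-37.6,"tz":0,"ax":0,"ay":0,"az":-0.229},{"jaw":8.7,"tx":-2.2,"ty":-37.6,"tz":0,"ax":0,"ay":0,"az":-0.229},{"jaw":8.7,"tx":-2.2,"ty":-37.6,"tz":3,"ax":0,"ay":0,"az":-0.229},{"jaw":8.7,"tx":-2.2,"ty":-37.6,"tz":4.5,"ax":0,"ay":0,"az":-0.229},{"jaw":8.7,"tx":-2.2,"ty":-37.6,"tz":4.5,"ax":0,"ay":0,"az":-0.229}]';python3 -c "
from h import *
c,im=shot('wrist','w9');cv2.imwrite('pics/w9b.png',cv2.resize(im[100:340,100:420],(800,600),interpolation=3))
move([.5487,.3140,.114],.09)
print((proj(c,[.5487,.3140,.135])-100)*2.5)"
```

```text
time_s: 12.55
eef_pos: [0.5488, 0.3132, 0.3328]
tcp_rot: [3.137, 0.006, 0.089]
ft_force: [0.0, -1.1, 0.1]
opening: 0.988
finger_force: 0.0
t cm [-0.03 -0.14  6.19] a rad [ 0.003  0.003 -0.002] grasp now [0.5488 0.3123 0.1759] open 8.68
[[381.49732781 310.21359726]]
```

View pics/w9b.png

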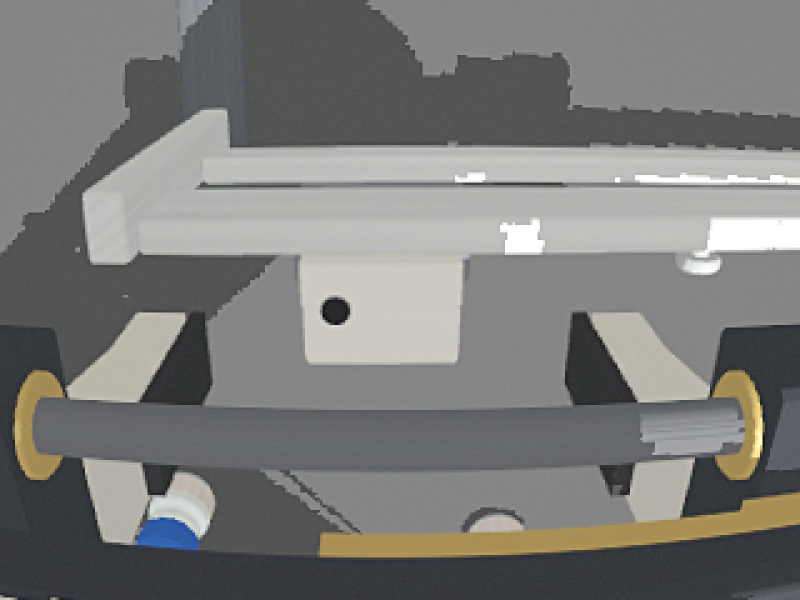

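L2's top centre is at about (383,309), against a predicted (381,310). It is aligned, so I'll go down and grip.

```bash
python3 -m creep '[{"jaw":8.7,"tx":0,"ty":-0.1,"tz":2,"ax":0,"ay":0,"az":0},{"jaw":8.7,"tx":0,"ty":-0.1,"tz":4,"ax":0,"ay":0,"az":0},{"jaw":8.7,"tx":0,"ty":-0.1,"tz":6,"ax":0,"ay":0,"az":0},{"jaw":8.7,"tx":0,"ty":-0.1,"tz":6.2,"ax":0,"ay":0,"az":0},{"jaw":8.7,"tx":0,"ty":-0.1,"tz":6.2,"ax":0,"ay":0,"az":0}]'; python3 -c "
from h import *
move([.5487,.3140,.114],.09)"
```

```text
time_s: 13.1
eef_pos: [0.5496, 0.3133, 0.2759]
tcp_rot: [3.141, -0.0, 0.088]
ft_force: [-0.6, 0.3, -0.1]
opening: 0.995
finger_force: 0.0
t cm [-0.09 -0.07  0.29] a rad [ 0.    -0.    -0.002] grasp now [0.5497 0.3133 0.1169] open 8.72
```

```bash
python3 -m creep '[{"jaw":8.7,"tx":-0.1,"ty":-0.1,"tz":0.3,"ax":0,"ay":0,"az":0},{"jaw":4.4,"tx":-0.1,"ty":-0.1,"tz":0.3,"ax":0,"ay":0,"az":0},{"jaw":3.6,"tx":-0.1,"ty":-0.1,"tz":0.3,"ax":0,"ay":0,"az":0},{"jaw":3.6,"tx":-0.1,"ty":-0.1,"tz":0.3,"ax":0,"ay":0,"az":0},{"jaw":3.6,"tx":-0.1,"ty":-0.1,"tz":0.3,"ax":0,"ay":0,"az":0},{"jaw":3.6,"tx":-0.1,"ty":-0.1,"tz":0.3,"ax":0,"ay":0,"az":0},{"jaw":3.6,"tx":-0.1,"ty":-0.1,"tz":0.3,"ax":0,"ay":0,"az":0},{"jaw":3.6,"tx":-0.1,"ty":-0.1,"tz":0.3,"ax":0,"ay":0,"az":0}]' 25; python3 -m creep '[{"jaw":3.6,"tx":0,"ty":0,"tz":-0.8,"ax":0,"ay":0,"az":0},{"jaw":3.6,"tx":0,"ty":0,"tz":-1.6,"ax":0,"ay":0,"az":0},{"jaw":3.6,"tx":0,"ty":0,"tz":-2.4,"ax":0,"ay":0,"az":0},{"jaw":3.6,"tx":0,"ty":0,"tz":-2.4,"ax":0,"ay":0,"az":0},{"jaw":3.6,"tx":0,"ty":0,"tz":-2.4,"ax":0,"ay":0,"az":0}]'
```

```text
time_s: 13.9
eef_pos: [0.5479, 0.3147, 0.2722]
tcp_rot: [3.142, 0.0, 0.088]
ft_force: [-1.2, -0.1, -0.2]
opening: 0.476
finger_force: 25.0
time_s: 14.4
eef_pos: [0.5479, 0.3147, 0.2966]
tcp_rot: [-3.141, -0.001, 0.088]
ft_force: [-1.0, -0.1, -2.0]
opening: 0.474
finger_force: 25.0
```

```bash
python3 -m creep '[{"jaw":3.6,"tx":-0.6,"ty":0,"tz":0,"ax":0,"ay":0,"az":0},{"jaw":3.6,"tx":-1.2,"ty":0,"tz":0,"ax":0,"ay":0,"az":0},{"jaw":3.6,"tx":-1.8,"ty":0,"tz":0,"ax":0,"ay":0,"az":0},{"jaw":3.6,"tx":-1.8,"ty":0,"tz":0,"ax":0,"ay":0,"az":0}]'; python3 -m creep '[{"jaw":3.6,"tx":-1.5,"ty":0,"tz":0,"ax":0,"ay":0,"az":0},{"jaw":3.6,"tx":-3.5,"ty":0,"tz":0,"ax":0,"ay":0,"az":0},{"jaw":3.6,"tx":-4,"ty":0,"tz":-3,"ax":0,"ay":0,"az":0},{"jaw":3.6,"tx":-4,"ty":0,"tz":-8,"ax":0,"ay":0,"az":0},{"jaw":3.6,"tx":-4,"ty":0,"tz":-8,"ax":0,"ay":0,"az":0}]'; python3 -c "
from h import *
move([.49,-.22,.22],-.137)"
```

```text
time_s: 14.8
eef_pos: [0.5291, 0.313, 0.2961]
tcp_rot: [3.141, 0.0, 0.089]
ft_force: [-0.2, -0.7, -2.8]
opening: 0.479
finger_force: 25.0
time_s: 15.3
eef_pos: [0.4915, 0.3109, 0.3835]
tcp_rot: [-3.135, -0.01, 0.09]
ft_force: [1.2, 1.5, -2.0]
opening: 0.476
finger_force: 25.0
t cm [-4.93 52.86  0.06] a rad [-0.007 -0.009  0.227] grasp now [0.493  0.312  0.2245] open 4.17
```

```bash
python3 -m creep '[{"jaw":3.6,"tx":-2.5,"ty":26.5,"tz":0,"ax":0,"ay":0,"az":0.11},{"jaw":3.6,"tx":-2.5,"ty":26.5,"tz":0,"ax":0,"ay":0,"az":0.11},{"jaw":3.6,"tx":-2.5,"ty":26.5,"tz":0,"ax":0,"ay":0,"az":0.11},{"jaw":3.6,"tx":-2.5,"ty":26.5,"tz":0,"ax":0,"ay":0,"az":0.11},{"jaw":3.6,"tx":-2.5,"ty":26.5,"tz":0,"ax":0,"ay":0,"az":0.11},{"jaw":3.6,"tx":-4.9,"ty":52.8,"tz":0,"ax":0,"ay":0,"az":0.227},{"jaw":3.6,"tx":-4.9,"ty":52.8,"tz":0,"ax":0,"ay":0,"az":0.227},{"jaw":3.6,"tx":-4.9,"ty":52.8,"tz":0,"ax":0,"ay":0,"az":0.227},{"jaw":3.6,"tx":-4.9,"ty":52.8,"tz":0,"ax":0,"ay":0,"az":0.227},{"jaw":3.6,"tx":-4.9,"ty":52.8,"tz":0,"ax":0,"ay":0,"az":0.227}]';python3 -m creep '[{"jaw":3.6,"tx":0,"ty":0,"tz":0,"ax":0,"ay":0,"az":0},{"jaw":3.6,"tx":0,"ty":0,"tz":0,"ax":0,"ay":0,"az":0}]'; python3 -c "
from st import *
c,im=shot('wrist','w10');cv2.imwrite('pics/w10b.png',cv2.resize(im,(800,600),interpolation=3))
p=[.558,-.2506,-.137]
move(w(p,(0,-110,175)),p[2])
print({q:(proj(c,w(p,v+(55,)))[0]*1.5625).round(0).tolist() for q,v in M.items()})"
```

```text
time_s: 16.3
eef_pos: [0.4876, -0.1924, 0.3767]
tcp_rot: [-3.142, -0.002, -0.138]
ft_force: [1.8, 0.5, -1.5]
opening: 0.472
finger_force: 25.0
time_s: 16.5
eef_pos: [0.4876, -0.1918, 0.3759]
tcp_rot: [-3.142, 0.0, -0.142]
ft_force: [-0.0, 0.6, -1.8]
opening: 0.482
finger_force: 25.0
t cm [ 7.83 15.94  4.2 ] a rad [-0.    -0.    -0.003] grasp now [ 0.4878 -0.1908  0.217 ] open 4.18
{'tl': [223.0, 79.0], 'tr': [680.0, 94.0], 'br': [671.0, 248.0], 'bl': [230.0, 246.0], '0ul': [585.0, 139.0], '0ur': [666.0, 148.0], '0dl': [583.0, 192.0], '0dr': [663.0, 197.0], '1ul': [422.0, 132.0], '1ur': [523.0, 135.0], '1dl': [422.0, 187.0], '1dr': [522.0, 189.0], '2ul': [254.0, 137.0], '2ur': [353.0, 132.0], '2dl': [256.0, 191.0], '2dr': [354.0, 187.0]}
```

View pics/w10b.png

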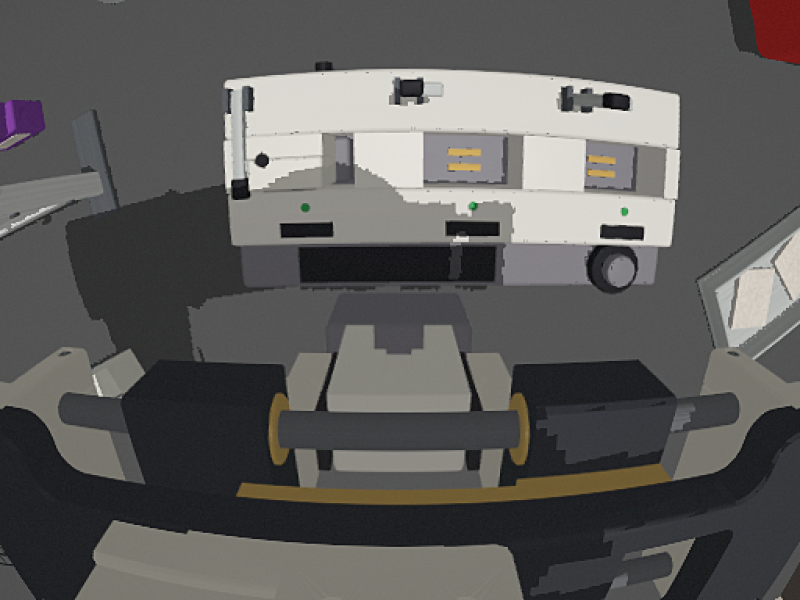

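The station has not moved (corners at (224,80) and (680,95), as predicted), lever2 is shut and bay0 is free at (585-666,140-197). From now on I'll use the green LEDs as numeric markers to detect a knock.

```bash
cat >> st.py <<'E'
def leds(c,im):
    b,g,r=[x.astype(int) for x in cv2.split(im)]
    m=((g>r*1.6+15)&(g>b*1.3+10)).astype(np.uint8)
    n,_,s,ce=cv2.connectedComponentsWithStats(m)
    for i in range(1,n):
        if s[i,4]>=3: print('led px',(ce[i]*1.5625).round(0),'world',atz(c,ce[i],.055).round(4),s[i,4])
E
python3 -c "
from st import *
for k in ('w5','w10'): leds(np.load(f'pics/{k}.npy',allow_pickle=True).item(),cv2.imread(f'pics/{k}.png'))"
python3 -m creep '[{"jaw":3.6,"tx":4,"ty":5,"tz":0,"ax":0,"ay":0,"az":0},{"jaw":3.6,"tx":7.8,"ty":10,"tz":0,"ax":0,"ay":0,"az":0},{"jaw":3.6,"tx":7.8,"ty":14.5,"tz":2,"ax":0,"ay":0,"az":0},{"jaw":3.6,"tx":7.8,"ty":15.9,"tz":4.2,"ax":0,"ay":0,"az":0},{"jaw":3.6,"tx":7.8,"ty":15.9,"tz":4.2,"ax":0,"ay":0,"az":0},{"jaw":3.6,"tx":7.8,"ty":15.9,"tz":4.2,"ax":0,"ay":0,"az":0},{"jaw":3.6,"tx":7.8,"ty":15.9,"tz":4.2,"ax":0,"ay":0,"az":0}]';python3 -c "
from st import *
c,im=shot('wrist','w11'); leds(c,im)
p=[.558,-.2506,-.137]
move(w(p,(0,-110,121)),p[2])"
```

```text
led px [365. 214.] world [ 0.5432 -0.1374  0.055 ] 19
led px [531. 215.] world [ 0.5284 -0.2467  0.055 ] 18
led px [670. 222.] world [ 0.5134 -0.3559  0.055 ] 15
led px [472. 205.] world [ 0.5287 -0.2464  0.055 ] 20
led px [304. 207.] world [ 0.5434 -0.1372  0.055 ] 19
led px [624. 211.] world [ 0.5133 -0.356   0.055 ] 15
time_s: 17.25
eef_pos: [0.544, -0.3572, 0.335]
tcp_rot: [3.141, -0.001, -0.137]
ft_force: [0.2, 0.7, -1.6]
opening: 0.482
finger_force: 25.0
led px [ 93. 336.] world [ 0.5429 -0.1367  0.055 ] 13
led px [229. 341.] world [ 0.5282 -0.246   0.055 ] 18
t cm [-0.08  0.25  5.55] a rad [ 0.    -0.002  0.001] grasp now [ 0.5443 -0.3573  0.1765] open 4.17
```

```bash
python3 -c "
import cv2
a=cv2.imread('pics/w6.png',0);b=cv2.imread('pics/w11.png',0)
t=a[188:262,205:305]; r=cv2.matchTemplate(b[170:280,190:320],t,cv2.TM_CCOEFF_NORMED); print(cv2.minMaxLoc(r),'expect (15,18)')"
python3 -m creep '[{"jaw":3.6,"tx":-0.1,"ty":0.25,"tz":1.5,"ax":0,"ay":0,"az":0},{"jaw":3.6,"tx":-0.1,"ty":0.25,"tz":3,"ax":0,"ay":0,"az":0},{"jaw":3.6,"tx":-0.1,"ty":0.25,"tz":4.2,"ax":0,"ay":0,"az":0},{"jaw":3.6,"tx":-0.1,"ty":0.25,"tz":4.2,"ax":0,"ay":0,"az":0},{"jaw":3.6,"tx":-0.1,"ty":0.25,"tz":4.2,"ax":0,"ay":0,"az":0}]';python3 -c "
from st import *
p=[.558,-.2506,-.137]
c,im=shot('wrist','w12'); leds(c,im)
move(w(p,(0,-110,121)),p[2])"
```

```text
(-0.10641743242740631, 0.9685457348823547, (24, 36), (15, 19)) expect (15,18)
time_s: 17.8
eef_pos: [0.5423, -0.3605, 0.2929]
tcp_rot: [3.141, -0.001, -0.138]
ft_force: [-0.1, 0.7, -2.8]
opening: 0.479
finger_force: 25.0
t cm [ 0.04 -0.12  1.32] a rad [ 0.001 -0.001 -0.001] grasp now [ 0.5426 -0.3608  0.1342] open 4.23
```

```bash
python3 -m creep '[{"jaw":3.6,"tx":0.05,"ty":-0.1,"tz":0,"ax":0,"ay":0,"az":0},{"jaw":3.6,"tx":0.05,"ty":-0.1,"tz":0.5,"ax":0,"ay":0,"az":0},{"jaw":3.6,"tx":0.05,"ty":-0.1,"tz":1,"ax":0,"ay":0,"az":0},{"jaw":3.6,"tx":0.05,"ty":-0.1,"tz":1.4,"ax":0,"ay":0,"az":0},{"jaw":3.6,"tx":0.05,"ty":-0.1,"tz":1.4,"ax":0,"ay":0,"az":0}]'
```

```text
time_s: 18.35
eef_pos: [0.5421, -0.36, 0.2771]
tcp_rot: [-3.141, 0.002, -0.139]
ft_force: [0.1, -0.5, -2.1]
opening: 0.478
finger_force: 25.0
```

```bash
python3 -m creep '[{"jaw":3.6,"tx":0,"ty":0,"tz":0.8,"ax":0,"ay":0,"az":0},{"jaw":3.6,"tx":0,"ty":0,"tz":1.6,"ax":0,"ay":0,"az":0},{"jaw":3.6,"tx":0,"ty":0,"tz":2.3,"ax":0,"ay":0,"az":0},{"jaw":3.6,"tx":0,"ty":0,"tz":2.8,"ax":0,"ay":0,"az":0},{"jaw":3.6,"tx":0,"ty":0,"tz":2.8,"ax":0,"ay":0,"az":0}]';python3 -m creep '[{"jaw":3.6,"tx":0,"ty":0,"tz":0.1,"ax":0,"ay":0,"az":0},{"jaw":3.6,"tx":0,"ty":0,"tz":0.1,"ax":0,"ay":0,"az":0}]';python3 -m creep '[{"jaw":3.6,"tx":0,"ty":0,"tz":0.1,"ax":0,"ay":0,"az":0},{"jaw":3.6,"tx":0,"ty":0,"tz":0.1,"ax":0,"ay":0,"az":0}]'
```

```text
time_s: 18.85
eef_pos: [0.5422, -0.3599, 0.2489]
tcp_rot: [-3.141, 0.002, -0.139]
ft_force: [-0.2, -0.2, -2.2]
opening: 0.486
finger_force: 25.0
time_s: 19.05
eef_pos: [0.5426, -0.3601, 0.2494]
tcp_rot: [3.141, -0.0, -0.139]
ft_force: [-0.8, -0.9, -0.9]
opening: 0.479
finger_force: 25.0
time_s: 19.25
eef_pos: [0.5425, -0.3601, 0.2483]
tcp_rot: [3.142, -0.0, -0.139]
ft_force: [0.2, 0.2, -2.8]
opening: 0.476
finger_force: 25.0
```

```bash
python3 -m creep '[{"jaw":3.6,"tx":0,"ty":0,"tz":0.12,"ax":0,"ay":0,"az":0},{"jaw":3.6,"tx":0,"ty":0,"tz":0.12,"ax":0,"ay":0,"az":0}]';python3 -m creep '[{"jaw":3.6,"tx":0,"ty":0,"tz":0.1,"ax":0,"ay":0,"az":0},{"jaw":3.6,"tx":0,"ty":0,"tz":0.1,"ax":0,"ay":0,"az":0}]'
```

```text
time_s: 19.45
eef_pos: [0.5426, -0.3601, 0.2477]
tcp_rot: [3.141, -0.001, -0.139]
ft_force: [-0.4, 1.8, 2.8]
opening: 0.477
finger_force: 25.0
time_s: 19.65
eef_pos: [0.5428, -0.3601, 0.2476]
tcp_rot: [3.141, -0.001, -0.138]
ft_force: [-2.1, 2.5, 9.5]
opening: 0.483
finger_force: 25.0
```

```bash
python3 -m creep '[{"jaw":6,"tx":0,"ty":0,"tz":0,"ax":0,"ay":0,"az":0},{"jaw":6,"tx":0,"ty":0,"tz":0,"ax":0,"ay":0,"az":0},{"jaw":6,"tx":0,"ty":0,"tz":0,"ax":0,"ay":0,"az":0},{"jaw":6,"tx":0,"ty":0,"tz":-3,"ax":0,"ay":0,"az":0},{"jaw":6,"tx":0,"ty":0,"tz":-7,"ax":0,"ay":0,"az":0},{"jaw":6,"tx":-2,"ty":0,"tz":-11,"ax":0,"ay":0,"az":0},{"jaw":0,"tx":-5,"ty":-3,"tz":-12,"ax":0,"ay":0,"az":0},{"jaw":0,"tx":-5,"ty":-5,"tz":-12,"ax":0,"ay":0,"az":0},{"jaw":0,"tx":-5,"ty":-5,"tz":-12,"ax":0,"ay":0,"az":0}]';python3 -c "
from st import *
c,im=shot('wrist','w13'); leds(c,im)
p=[.558,-.2506,-.137]
for v in [(75,-60,200),(75,-60,124)]: move(w(p,v),p[2])"
```

```text
time_s: 20.55
eef_pos: [0.4994, -0.3021, 0.3672]
tcp_rot: [-3.141, -0.002, -0.138]
ft_force: [-0.4, -0.2, 0.3]
opening: 0.472
finger_force: 0.0
led px [477. 249.] world [ 0.5136 -0.3554  0.055 ] 21
led px [308. 250.] world [ 0.5282 -0.2464  0.055 ] 20
led px [158. 254.] world [ 0.5432 -0.1367  0.055 ] 13
t cm [12.55  0.02  0.78] a rad [ 0.    -0.001 -0.   ] grasp now [ 0.5    -0.3029  0.2076] open 3.73
t cm [12.54  0.02  8.38] a rad [ 0.    -0.001 -0.   ] grasp now [ 0.5    -0.3029  0.2076] open 3.73
```

```bash
python3 -m creep '[{"jaw":0,"tx":5,"ty":0,"tz":0,"ax":0,"ay":0,"az":0},{"jaw":0,"tx":10,"ty":0,"tz":0,"ax":0,"ay":0,"az":0},{"jaw":0,"tx":12.5,"ty":0,"tz":0.6,"ax":0,"ay":0,"az":0},{"jaw":0,"tx":12.5,"ty":0,"tz":0.6,"ax":0,"ay":0,"az":0},{"jaw":0,"tx":12.5,"ty":0,"tz":4.5,"ax":0,"ay":0,"az":0},{"jaw":0,"tx":12.5,"ty":0,"tz":8.4,"ax":0,"ay":0,"az":0},{"jaw":0,"tx":12.5,"ty":0,"tz":8.4,"ax":0,"ay":0,"az":0},{"jaw":0,"tx":12.5,"ty":0,"tz":8.4,"ax":0,"ay":0,"az":0}]'; python3 -c "
from st import *
p=[.558,-.2506,-.137]
for v in [(75,-60,124),(-6,-60,85)]: move(w(p,v),p[2])"
```

```text
time_s: 21.4
eef_pos: [0.6236, -0.3215, 0.2818]
tcp_rot: [3.141, 0.002, -0.139]
ft_force: [-0.2, 0.0, 1.2]
opening: 0.006
finger_force: 0.0
t cm [ 0.03 -0.13 -0.12] a rad [ 0.001  0.002 -0.002] grasp now [ 0.6233 -0.3216  0.1228] open 0.05
t cm [-8.06 -0.12  3.79] a rad [ 0.001  0.002 -0.002] grasp now [ 0.6233 -0.3216  0.1228] open 0.05
```

```bash
python3 -m creep '[{"jaw":0,"tx":-2,"ty":-0.1,"tz":0,"ax":0,"ay":0,"az":0},{"jaw":0,"tx":-4,"ty":-0.1,"tz":0,"ax":0,"ay":0,"az":0},{"jaw":0,"tx":-6,"ty":-0.1,"tz":0,"ax":0,"ay":0,"az":0},{"jaw":0,"tx":-7,"ty":-0.1,"tz":1.3,"ax":0,"ay":0,"az":0},{"jaw":0,"tx":-7.6,"ty":-0.1,"tz":2.5,"ax":0,"ay":0,"az":0},{"jaw":0,"tx":-8,"ty":-0.1,"tz":3.4,"ax":0,"ay":0,"az":0},{"jaw":0,"tx":-8,"ty":-0.1,"tz":3.75,"ax":0,"ay":0,"az":0},{"jaw":0,"tx":-8,"ty":-0.1,"tz":3.75,"ax":0,"ay":0,"az":0}]'; python3 -m creep '[{"jaw":0,"tx":0,"ty":0,"tz":0.15,"ax":0,"ay":0,"az":0},{"jaw":0,"tx":0,"ty":0,"tz":0.15,"ax":0,"ay":0,"az":0}]'
```

```text
time_s: 22.2
eef_pos: [0.5448, -0.309, 0.2443]
tcp_rot: [3.141, 0.001, -0.139]
ft_force: [-0.4, 0.2, 1.4]
opening: 0.004
finger_force: 0.5
time_s: 22.4
eef_pos: [0.5449, -0.309, 0.2437]
tcp_rot: [3.141, 0.0, -0.138]
ft_force: [-3.7, 0.8, 6.9]
opening: 0.008
finger_force: 3.6
```

```bash
python3 -m creep '[{"jaw":0,"tx":0,"ty":0,"tz":-4,"ax":0,"ay":0,"az":0},{"jaw":0,"tx":0,"ty":0,"tz":-8,"ax":0,"ay":0,"az":0},{"jaw":0,"tx":-4,"ty":0,"tz":-11,"ax":0,"ay":0,"az":0},{"jaw":0,"tx":-9,"ty":0,"tz":-12,"ax":0,"ay":0,"az":0},{"jaw":0,"tx":-10,"ty":0,"tz":-12,"ax":0,"ay":0,"az":0},{"jaw":0,"tx":-10,"ty":0,"tz":-12,"ax":0,"ay":0,"az":0}]';python3 -c "
from st import *
c,im=shot('wrist','w14'); leds(c,im); cv2.imwrite('pics/w14b.png',cv2.resize(im[:300],(800,469),interpolation=3))
for k,u in (('w5',(662,278)),('w7',(688,298)),('w10',(621,269))):
    print(atz(np.load(f'pics/{k}.npy',allow_pickle=True).item(),np.array(u)/1.5625,.056).round(4))
print(proj(c,[.4715,-.3495,.056])*1.5625)"
```

```text
time_s: 23.0
eef_pos: [0.4443, -0.2949, 0.3642]
tcp_rot: [3.142, -0.002, -0.139]
ft_force: [1.0, -0.6, -0.5]
opening: 0.007
finger_force: 0.0
led px [303. 164.] world [ 0.5285 -0.2463  0.055 ] 22
led px [480. 163.] world [ 0.5135 -0.3555  0.055 ] 24
led px [149. 176.] world [ 0.5435 -0.1369  0.055 ] 15
[ 0.4713 -0.3486  0.056 ]
[ 0.4702 -0.3491  0.056 ]
[ 0.4716 -0.3518  0.056 ]
[[478.00273506 230.16810097]]
```

View pics/w14b.png

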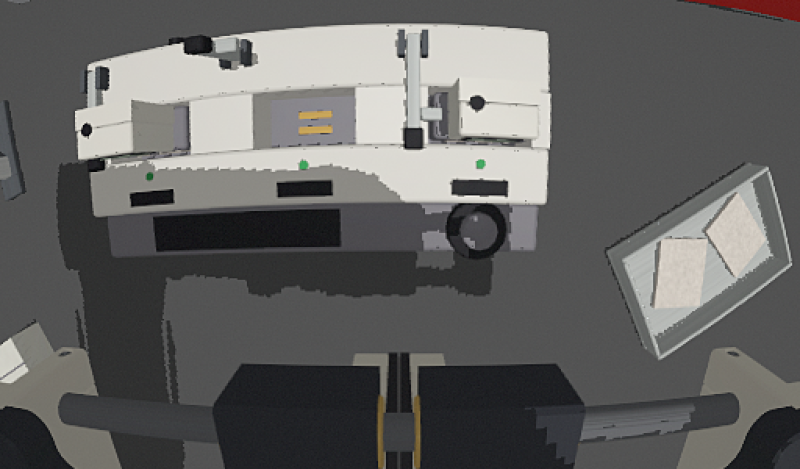

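Both loggers are seated and both levers shut, with bay1 unused. The key centre is at (479,230), matching the estimate (0.4715, -0.3495).

```bash
python3 -c "
from h import *
move([.4695,-.3495,.085],-.137)"
```

```text
t cm [ 3.11  5.05 11.98] a rad [ 0.    -0.002 -0.002] grasp now [ 0.4458 -0.2952  0.2048] open 0.04
```

```bash
python3 -m creep '[{"jaw":0,"tx":3.1,"ty":5,"tz":0,"ax":0,"ay":0,"az":0},{"jaw":0,"tx":3.1,"ty":5,"tz":4,"ax":0,"ay":0,"az":0},{"jaw":0,"tx":3.1,"ty":5,"tz":8,"ax":0,"ay":0,"az":0},{"jaw":0,"tx":3.1,"ty":5,"tz":11.5,"ax":0,"ay":0,"az":0},{"jaw":0,"tx":3.1,"ty":5,"tz":11.9,"ax":0,"ay":0,"az":0},{"jaw":0,"tx":3.1,"ty":5,"tz":11.9,"ax":0,"ay":0,"az":0}]';python3 -c "
from h import *
move([.4695,-.3495,.069],-.137)"
```

```text
time_s: 23.65
eef_pos: [0.4702, -0.349, 0.2429]
tcp_rot: [-3.142, 0.003, -0.138]
ft_force: [0.4, -0.5, 0.7]
opening: 0.008
finger_force: 0.0
t cm [-0.06  0.05  1.49] a rad [-0.     0.003 -0.001] grasp now [ 0.4698 -0.349   0.0839] open 0.07
```

Tip at 65 mm; press 15 mm down to about 50 mm.

```bash
python3 -m creep '[{"jaw":0,"tx":0,"ty":0,"tz":0.6,"ax":0,"ay":0,"az":0},{"jaw":0,"tx":0,"ty":0,"tz":1.0,"ax":0,"ay":0,"az":0},{"jaw":0,"tx":0,"ty":0,"tz":1.4,"ax":0,"ay":0,"az":0},{"jaw":0,"tx":0,"ty":0,"tz":1.4,"ax":0,"ay":0,"az":0},{"jaw":0,"tx":0,"ty":0,"tz":1.4,"ax":0,"ay":0,"az":0}]'; python3 -m creep '[{"jaw":0,"tx":0,"ty":0,"tz":0.15,"ax":0,"ay":0,"az":0},{"jaw":0,"tx":0,"ty":0,"tz":0.15,"ax":0,"ay":0,"az":0},{"jaw":0,"tx":0,"ty":0,"tz":0.15,"ax":0,"ay":0,"az":0}]'
```

```text
time_s: 24.15
eef_pos: [0.4705, -0.3491, 0.2323]
tcp_rot: [3.14, -0.004, -0.138]
ft_force: [0.3, 1.1, 8.9]
opening: 0.004
finger_force: 4.6
time_s: 24.45
eef_pos: [0.4704, -0.3491, 0.232]
tcp_rot: [3.14, -0.005, -0.137]
ft_force: [-3.5, 4.3, 19.3]
opening: 0.005
finger_force: 10.0
```

It stopped hard at a tip height of about 54 mm, which matches the 55 mm station body edge behind the key. I'll back off and press again 8 mm nearer the front.

```bash
python3 -m creep '[{"jaw":0,"tx":0,"ty":0,"tz":-1.5,"ax":0,"ay":0,"az":0},{"jaw":0,"tx":-0.8,"ty":0,"tz":-1.5,"ax":0,"ay":0,"az":0},{"jaw":0,"tx":-0.8,"ty":0,"tz":-1.5,"ax":0,"ay":0,"az":0},{"jaw":0,"tx":-0.8,"ty":0,"tz":-0.6,"ax":0,"ay":0,"az":0},{"jaw":0,"tx":-0.8,"ty":0,"tz":-0.2,"ax":0,"ay":0,"az":0},{"jaw":0,"tx":-0.8,"ty":0,"tz":-0.2,"ax":0,"ay":0,"az":0}]'; python3 -m creep '[{"jaw":0,"tx":0,"ty":0,"tz":0.2,"ax":0,"ay":0,"az":0},{"jaw":0,"tx":0,"ty":0,"tz":0.2,"ax":0,"ay":0,"az":0},{"jaw":0,"tx":0,"ty":0,"tz":0.2,"ax":0,"ay":0,"az":0}]'
```

```text
time_s: 25.05
eef_pos: [0.4617, -0.3478, 0.2319]
tcp_rot: [3.141, -0.0, -0.138]
ft_force: [-5.7, 4.8, 22.8]
opening: 0.006
finger_force: 11.0
time_s: 25.35
eef_pos: [0.4616, -0.3478, 0.2314]
tcp_rot: [3.14, -0.001, -0.137]
ft_force: [-8.7, 9.2, 36.6]
opening: 0.003
finger_force: 18.4
```

There is still a hard stop at about 53.5 mm. The fingertip pair, 42 mm wide, probably bears on the dark collar round the 24 mm key. I'll tilt the tool about 20° so that only one finger's outer edge goes in.

```bash
cat > tilt.py <<'E'
from h import *
import sys
def tl(corner_world,tilt=-.35,yaw=-.137,half=.019):
    s=monitor.sense(); R=Ro.from_euler('xyz',s['tcp_rot'])
    T=Ro.from_euler('xyz',[np.pi,0,yaw])*Ro.from_rotvec([tilt,0,0])
    pos=np.array(corner_world)-T.apply([0,-half,.178])
    print('t',(R.inv().apply(pos-s['eef_pos'])*100).round(2),'a',(R.inv()*T).as_rotvec().round(3),'corner now',(s['eef_pos']+R.apply([0,-half,.178])).round(4))
if __name__=='__main__': tl([.4713,-.3495,.100]); tl([.4713,-.3495,.062])
E
python3 -m creep '[{"jaw":0,"tx":0,"ty":0,"tz":-2,"ax":0,"ay":0,"az":0},{"jaw":0,"tx":0,"ty":0,"tz":-5,"ax":0,"ay":0,"az":0},{"jaw":0,"tx":0,"ty":0,"tz":-5,"ax":0,"ay":0,"az":0},{"jaw":0,"tx":0,"ty":0,"tz":-5,"ax":0,"ay":0,"az":0}]'; python3 -c "
from st import *
c,im=shot('wrist','w15'); leds(c,im)"; python3 tilt.py
```

```text
time_s: 25.75
eef_pos: [0.4614, -0.3476, 0.278]
tcp_rot: [-3.141, -0.0, -0.139]
ft_force: [-0.4, -0.2, -0.3]
opening: 0.003
finger_force: 0.0
led px [400. 218.] world [ 0.5136 -0.3555  0.055 ] 46
led px [170. 225.] world [ 0.5285 -0.246   0.055 ] 35
led px [ 16. 238.] world [ 0.5432 -0.1363  0.055 ] 21
t [ 1.03 -4.27  0.36] a [-0.351  0.002 -0.002] corner now [ 0.4635 -0.3286  0.0993]
t [ 1.03 -4.26  4.16] a [-0.351  0.002 -0.002] corner now [ 0.4635 -0.3286  0.0993]
```

```bash
python3 -m creep '[{"jaw":0,"tx":1,"ty":-2,"tz":-0.5,"ax":-0.12,"ay":0,"az":0},{"jaw":0,"tx":1,"ty":-3.5,"tz":-0.5,"ax":-0.24,"ay":0,"az":0},{"jaw":0,"tx":1,"ty":-4.3,"tz":0.3,"ax":-0.35,"ay":0,"az":0},{"jaw":0,"tx":1,"ty":-4.3,"tz":0.3,"ax":-0.35,"ay":0,"az":0},{"jaw":0,"tx":1,"ty":-4.3,"tz":2.5,"ax":-0.35,"ay":0,"az":0},{"jaw":0,"tx":1,"ty":-4.3,"tz":4,"ax":-0.35,"ay":0,"az":0},{"jaw":0,"tx":1,"ty":-4.3,"tz":4,"ax":-0.35,"ay":0,"az":0},{"jaw":0,"tx":1,"ty":-4.3,"tz":4,"ax":-0.35,"ay":0,"az":0}]'; python3 -c "
from tilt import *
for z in (.0625,.0535,.050): tl([.4713,-.3495,z])"
```

```text
time_s: 26.6
eef_pos: [0.4771, -0.3071, 0.238]
tcp_rot: [2.793, 0.002, -0.14]
ft_force: [-0.6, 0.5, 0.1]
opening: 0.006
finger_force: 0.0
t [ 0.   -0.09  0.16] a [-0.001  0.003 -0.002] corner now [ 0.4709 -0.3496  0.0642]
t [ 0.  -0.4  1. ] a [-0.001  0.003 -0.002] corner now [ 0.4709 -0.3496  0.0642]
t [ 0.   -0.52  1.33] a [-0.001  0.003 -0.002] corner now [ 0.4709 -0.3496  0.0642]
```

```bash
python3 -m creep '[{"jaw":0,"tx":0,"ty":-0.2,"tz":0.5,"ax":0,"ay":0,"az":0},{"jaw":0,"tx":0,"ty":-0.4,"tz":1,"ax":0,"ay":0,"az":0},{"jaw":0,"tx":0,"ty":-0.4,"tz":1,"ax":0,"ay":0,"az":0}]'; python3 -m creep '[{"jaw":0,"tx":0,"ty":-0.08,"tz":0.2,"ax":0,"ay":0,"az":0},{"jaw":0,"tx":0,"ty":-0.08,"tz":0.2,"ax":0,"ay":0,"az":0}]'; python3 -m creep '[{"jaw":0,"tx":0,"ty":-0.08,"tz":0.2,"ax":0,"ay":0,"az":0},{"jaw":0,"tx":0,"ty":-0.08,"tz":0.2,"ax":0,"ay":0,"az":0}]'; python3 tilt.py | tail -1
```

```text
time_s: 26.9
eef_pos: [0.4778, -0.3063, 0.2278]
tcp_rot: [2.792, -0.001, -0.138]
ft_force: [0.8, 0.2, 3.3]
opening: 0.006
finger_force: 1.3
time_s: 27.1
eef_pos: [0.4777, -0.3062, 0.226]
tcp_rot: [2.791, -0.001, -0.138]
ft_force: [1.1, -1.0, 2.6]
opening: 0.005
finger_force: 1.7
time_s: 27.3
eef_pos: [0.4778, -0.3062, 0.2247]
tcp_rot: [2.79, -0.002, -0.138]
ft_force: [-2.7, 2.8, 15.1]
opening: 0.003
finger_force: 6.9
t [-0.05  0.44 -1.01] a [ 0.001 -0.001 -0.002] corner now [ 0.4721 -0.3492  0.051 ]
```

This time the key moved softly at about 3 N and bottomed hard at about 50.5 mm, which is full travel. Retracting.

```bash
python3 -m creep '[{"jaw":0,"tx":0,"ty":0.3,"tz":-1,"ax":0,"ay":0,"az":0},{"jaw":0,"tx":0,"ty":1.6,"tz":-4.5,"ax":0,"ay":0,"az":0},{"jaw":0,"tx":-1,"ty":3,"tz":-8,"ax":0,"ay":0,"az":0},{"jaw":0,"tx":-2,"ty":4.3,"tz":-12,"ax":0.12,"ay":0,"az":0},{"jaw":0,"tx":-2,"ty":4.3,"tz":-13,"ax":0.24,"ay":0,"az":0},{"jaw":0,"tx":-2,"ty":4.3,"tz":-13,"ax":0.35,"ay":0,"az":0},{"jaw":0,"tx":-2,"ty":4.3,"tz":-13,"ax":0.35,"ay":0,"az":0},{"jaw":0,"tx":-2,"ty":4.3,"tz":-13,"ax":0.35,"ay":0,"az":0}]'; python3 -c "
from st import *
c,im=shot('wrist','w16'); leds(c,im)
p=[.558,-.2506,-.137]
# lever tabs expected black at shut position; logger tops white
for n,v in [('tab2',(-17,152,65)),('tab0',(-17,-68,65)),('log2',(5,100,110)),('log0',(5,-120,110)),('bay1 floor',(0,0,10))]:
    u=proj(c,w(p,v))[0].round().astype(int); print(n,u,im[u[1]-1:u[1]+2,u[0]-1:u[0]+2].mean((0,1)).round() if 0<u[0]<511 and 0<u[1]<383 else '')
b=cv2.imread('pics/top0.png'); a=optics.grab_frame('top')[:,:,::-1]
d=(cv2.absdiff(a.copy(),b).max(2)>45).astype(np.uint8); n,_,s,ce=cv2.connectedComponentsWithStats(d)
print([(s[i,:5].tolist()) for i in range(1,n) if s[i,4]>25])"
```

```text
time_s: 28.1
eef_pos: [0.4576, -0.2997, 0.3596]
tcp_rot: [3.139, 0.002, -0.14]
ft_force: [-0.4, -0.2, 0.2]
opening: 0.004
finger_force: 0.0
led px [475. 184.] world [ 0.5134 -0.3557  0.055 ] 24
led px [295. 185.] world [ 0.5285 -0.246   0.055 ] 22
led px [142. 195.] world [ 0.5435 -0.1367  0.055 ] 17
tab2 [ 55 118] [23. 19. 19.]
tab0 [260 104] [54. 50. 51.]
log2 [68 92] [198. 206. 209.]
log0 [328  79] [216. 224. 227.]
bay1 floor [197  89] [142. 134. 135.]
[[288, 172, 126, 60, 3680], [202, 181, 22, 13, 235], [126, 187, 25, 14, 252], [394, 191, 14, 7, 56], [428, 216, 66, 52, 2107], [362, 227, 12, 20, 111], [356, 284, 5, 10, 26], [355, 295, 5, 30, 65], [275, 333, 5, 17, 34], [259, 352, 13, 3, 29], [280, 357, 13, 20, 114], [222, 368, 11, 16, 89]]
```

```bash
python3 -c "
from bench import ticket
print(ticket.hand_in())"
```

```text
the job is handed in; nothing more can be done
None
```

I took both loggers that were there (0 and 2; logger 1 was absent) off the frame, stood them fully down in pockets 2 and 0, shut their levers, pressed the start key to its full travel and handed the job in; it took three presses, as the first two stopped short, probably on the collar round the key, and I saw no sign of anything else on the counter being moved.

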